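# Shut the filter's water valve and relieve the pressure

### The job

Before the water filter is serviced, shut the blue-wheeled stop valve: turn its star wheel clockwise until it comes up snug on its rubber washer, firmly but without crushing the washer. Then press the red relief button on top of the white filter fully down for a second to let the pressure off, and let go. Leave the red-wheeled valve and everything else as it is.

Things in the scene. Friction and masses are not known exactly. Their poses are not given: they have to be found in the camera images.
- plumbing: Fixed plywood cleat on the table, 150 x 460 x 12 mm high; origin at the centre of its underside, x towards the far side, y along it. The two valves stand on it at x = 0, y = +120 and -120 mm (blue and red may be in either place). The white drain pipe is fixed to it.
- drain_mid (a point): Middle of the white drain pipe (40 mm diameter, 54 mm at its fittings; centre line 190 mm up, 55 mm to +x of the wheel axes). It runs along the cleat's y over the far part of both wheels and goes down to the table 290 mm either side. It bars a gripper from above from a wheel's far half: spokes can be pushed only round the near (-x) side, one after another.
- blue_valve: Brass stop valve of the cold feed, fixed, axes as the cleat's. Origin on the wheel's upright axis, on the cleat's top. Its round bonnet under the wheel is 64 mm in diameter; the bonnet's top lies 14 mm below the middle of the spokes. At 1.5 to 3.5 rad of closing from the start (hidden, different each time) the wheel comes up on the rubber washer inside.
- blue_wheel: Star handwheel: dark domed hub 48 mm in diameter (top 17 mm above the spokes' middle), five blue spokes 13 mm wide, 15 mm high, reaching 62 mm from the axis, 72 degrees apart. Origin on the axis at the spokes' middle height (100 mm above the table); z up, x along one spoke. Closes clockwise from above. Running friction: about 4 N of push 50 mm from the axis; stays where it is left.
- blue_wheel_spoke (a point): Point on a blue spoke (wheel's x axis), 55 mm from the axis. Once on the washer, the push at 50 mm grows 0.7 to 1 N per mm. Shut: push held about half a second at 4 N or more above running friction (aim at 12 to 13 N in all at 50 mm). 16 N above friction (20 N in all) crushes the washer. Let go, it springs back a few mm and stays snug; do not turn it back.
- red_valve: Hot water valve, the same as the blue one in every size, on the same cleat; to be left alone.
- red_wheel_spoke (a point): Point on one red spoke of the red valve's star wheel, 55 mm from its axis; this wheel must not be turned.
- filter: Fixed white water filter, upright round housing up to 107 mm in diameter and 125 mm high, blue band; origin at the centre of its underside. The relief button stands on the centre of its top.
- relief (a joint): Travel of the red relief button, m: 0 up, 0.006 fully down; spring loaded, about 5 N fully down, returns by itself.
- relief_top (a point): Centre of the red button's top face (28 mm diameter); it is pressed straight down.
- detergent: Loose big bottle with yellow cap, 84 mm diameter, 230 mm high; origin under its centre. Leave standing.
- aerosol: Loose green spray can, 60 mm diameter, 170 mm high; origin under its centre. Leave standing.
- sprayer: Loose trigger spray bottle, 84 mm diameter, 212 mm high, its nozzle reaching 55 mm from its axis; origin under its centre. Leave standing.
- carton: Loose cardboard box 50 x 90 x 35 mm high; origin under its centre. Leave alone.
- scrubber: Loose scrubbing brush block 130 x 45 x 40 mm high; origin under its centre. Leave alone.
- drops: Loose small white bottle, 44 mm diameter, 100 mm high; origin under its centre. Leave standing.
Things that resemble listed ones, but are neither listed nor needed, are in the scene too. What is shaped like the filter but green, purple or turquoise is not meant.

How it is judged:
On the way, in this order (a step that is already met when the one before it is completed fails the run):
1. the blue valve is snugged on its washer (contact force between blue_wheel and blue_valve above 8 N), for 0.3 s.
2. the relief button is held fully down while the blue valve stays shut (value of joint relief above 0.0045 m and contact force between blue_wheel and blue_valve above 4 N), for 0.6 s.
At the end, for the whole second after the job is handed in: The blue wheel rests snug on its washer (more than 0.1 N m still pressing on the washer) and is at rest, the relief button is up again (less than 2 mm down), the red wheel is where it was (spoke within 10 mm) and no loose thing has moved more than 30 mm (contact force between blue_wheel and blue_valve above 4 N and angular speed of blue_wheel below 0.05 rad/s and value of joint relief below 0.002 m and distance of red_wheel_spoke from where it was at the start of the episode below 0.01 m and distance of each of detergent, aerosol, sprayer, carton, scrubber, drops from where it was at the start of the episode below 0.03 m); the robot touches nothing.
It fails at once if the washer is crushed (more than 0.8 N m on it, 16 N at 50 mm above running friction) (contact force between blue_wheel and blue_valve above 32 N).
It fails at once if the red valve is turned (its spoke moves more than 10 mm) (distance of red_wheel_spoke from where it was at the start of the episode above 0.01 m).
It fails at once if a bystander is shifted more than 30 mm or knocked over (distance of any of detergent, aerosol, sprayer, carton, scrubber, drops from where it was at the start of the episode above 0.03 m or angle between any of detergent, aerosol, sprayer, carton, scrubber, drops's own z axis and vertical above 0.5 rad).
It also fails if it takes over 72 s, if anything falls off the work surface, if the arm or the gripper's body presses on something with over 40 N, if the wrist force passes 120 N, or if a joint passes its speed limit or range.

### The arm

A 6-joint arm with a two-finger parallel gripper is mounted at the origin on the work surface. World frame = base frame: x ahead of the robot, y to its left, z up, the work surface at z = 0. Lengths are in m, angles in rad, forces in N, time in s.
With the tool pointing down it reaches from about 0.3 to 0.85 m from the base axis. Payload 4.2 kg.
Tool frame: the origin (TCP) lies midway between the tips of the shut fingers; the grasp point (between the pads) lies 19 mm behind it; z points along the fingers, y is the direction in which the jaws open and shut (so a half turn about z gives the same grasp; the last joint's range is limited). The gripper opens to 91 mm and grips with 3 to 60 N. Pads are 32 mm wide; open, the fingers measure 118 mm over their backs; the gripper's body (76 mm by 178 mm) begins 60 mm behind the grasp point.
Start: joints at [1.271, 0.32, 1.565, -0, 1.257, -0.02], TCP at [0.159, 0.553, 0.177] pointing down, gripper open.
Joint ranges: [-3.11, 3.11], [-0.84, 2.01], [0.21, 2.61], [-1.34, 4.49], [0.05, 2.63], [-2.56, 2.56]. Speed limits (rad/s): [2.57, 2.57, 3.14, 3.14, 3.14, 3.14].

### API

Orientations are given as a unit quaternion [x, y, z, w].
In Python, from bench import arm gives the robot as it stands. The module is installed in compiled form; this text tells all that it offers.
- The arm moves only by the shell command python3 -m creep 'ROWS' [FORCE]. ROWS is JSON, a list of rows, each an object with "delta_pos": the shift along the world's x, y, z in mm, a list of three; "rot": the turn, a rotation vector about the world's x, y, z in degrees, a list of three; "grip": the gripper's target within -1 to 1 (shut at 1, half-way at 0, fully open at -1). In form: [{"delta_pos": [dx, dy, dz], "rot": [wx, wy, wz], "grip": grip}, ...]. A call has exactly 8 rows; each row shifts and turns the pose as measured when the row begins; what a row does not reach is not made up. A row lasts 1/10 s, in which the tool goes at most 50 mm and 8.59 degrees, less where a joint would pass 70% of its speed; a pose out of reach is approached as far as the arm can. A call is refused whole if a number of a shift passes 50 or a number of a turn 8.59, either way. A call with a gripper value outside its range is refused whole. The fingers move at their own pace and stop on an object; FORCE is the grip in N (left out, the last holds). Time passes only in rows, so rows that do not move let the fingers close, or fill a call up. It gives the time, the measured TCP pose, the force and the opening at its end, in the units of the state.
- arm.state(): the state, without advancing time (a new reading comes with each control period).
- arm.grab_frame(name): name is "side" or "top" or "wrist"; returns the picture (420x560x3 uint8, blue, green, red); there is no depth.
- arm.get_calibration(name): a dict with "mtx" (3x3 intrinsics, pixels), "R" (3x3) and "t" (3): a world point X has camera coordinates R X + t. Camera axes: x right, y down, z forward; pixel columns grow to the right and rows downward; lengths in m; the calibration is good to about 2 mm. A picture is of the moment at which its call begins: read the wrist's pose just before it. get_calibration takes no time and is no camera call; for the wrist camera it gives the pose at the moment of the call.
- arm.finish_job(): hands the job in, once; it reports no verdict.
The state is a dict: "clock": time; "joints": joint angles; "dq": joint speeds; "joint_torque": joint torques, N m; "tcp_pos": TCP position; "tool_rot": TCP orientation; "force": force on the tool from outside, world axes, zero at the start; "wrist_torque": the same for the moment, N m; "width": opening from 0.0 (shut) to 1.0 (fully open).
Only numpy, scipy, OpenCV 4.12 (cv2) and the standard library are available. Lean on these libraries where they do the work, as an engineer would, in place of code of your own. Each camera call takes 0.05 s, during which the arm holds its last target.

## Working session

There is one attempt and no reset: what is moved stays moved. The work goes in short steps, Python scripts to look and compute and a shell command to move; the robot and the scene stay as the last step left them, time stands still between calls to the robot, and variables do not carry over. Pictures are saved under pics/ and viewed, and the job is handed in when it is done.

```bash
mkdir -p pics
python3 - <<'E'
from bench import arm
import cv2
for n in ("top","side","wrist"):
    cv2.imwrite(f"pics/{n}0.png",arm.grab_frame(n))
s=arm.state();print(s)
E
```

```text
{'clock': 0.15, 'joints': array([ 1.27100488e+00,  3.20124064e-01,  1.56535134e+00, -1.40269639e-05,
        1.25736044e+00, -2.00010202e-02]), 'dq': array([-0.00035063, -0.0022385 , -0.00491926,  0.00033668, -0.00032563,
       -0.00036532]), 'joint_torque': array([ 4.52525937e-04, -4.12768400e+01, -2.32152593e+01,  7.25911930e-02,
        4.33876854e-02, -1.02833797e-04]), 'tcp_pos': array([0.15867683, 0.55226208, 0.17634391]), 'tool_rot': array([ 1.39437180e-01,  9.90230724e-01, -6.14731975e-04, -9.23830386e-05]), 'force': array([-0.17177971, -0.30647668, -0.60016866]), 'wrist_torque': array([-0.02546939, -0.02447218,  0.00200382]), 'width': 0.9990443110653497}
```

View pics/top0.png

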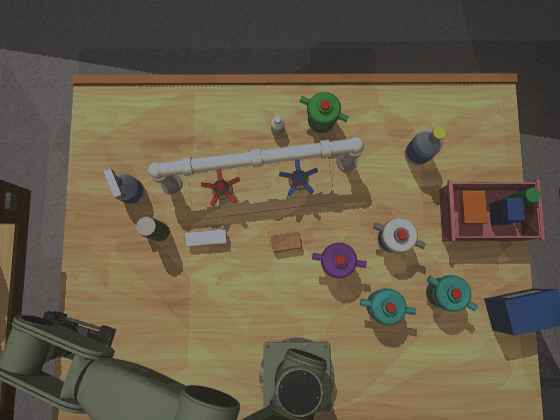

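View pics/side0.png

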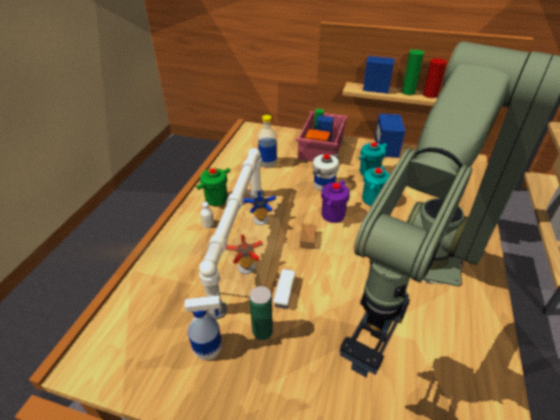

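View pics/wrist0.png

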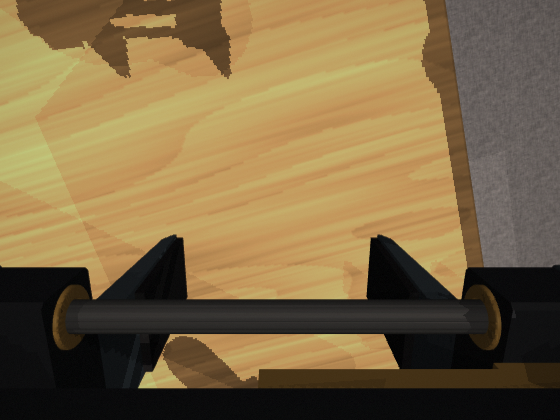

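The top view shows the blue wheel at about (299,179), the red wheel at (221,187) and the white filter at (402,235). The green (325,110), purple (340,260) and turquoise (387,307) and (453,293) ones are lookalikes, and only (402,235) is white. I'll measure these and confirm in enlarged crops.

```bash
cat > h.py <<'E'
import numpy as np, cv2
from bench import arm
def ray(n,uv,z,c=None):
    c=c or arm.get_calibration(n); K,R,t=[np.array(c[k],float) for k in("mtx","R","t")]
    t=t.ravel(); uv=np.atleast_2d(np.array(uv,float))
    d=(R.T@np.linalg.inv(K)@np.c_[uv,np.ones(len(uv))].T).T; o=-R.T@t
    return o+d*((z-o[2])/d[:,2])[:,None]
def proj(n,X):
    c=arm.get_calibration(n); p=(c["mtx"]@(np.array(c["R"])@np.atleast_2d(X).T+np.array(c["t"]).reshape(3,1)));return (p[:2]/p[2]).T
E
python3 - <<'E'
from h import *
im=cv2.imread("pics/top0.png"); hsv=cv2.cvtColor(im,cv2.COLOR_BGR2HSV)
def crop(img,u,v,r,k): return cv2.resize(img[v-r:v+r,u-r:u+r],None,fx=k,fy=k,interpolation=cv2.INTER_CUBIC)
a=np.hstack([crop(im,299,179,32,6),crop(im,402,235,32,6)]);cv2.imwrite("pics/c0.png",a)
def mask(lo,hi,u,v,r):
    m=cv2.inRange(hsv,lo,hi); k=np.zeros_like(m);cv2.circle(k,(u,v),r,255,-1);return m&k
b=mask((100,120,50),(130,255,255),299,179,26)
ys,xs=np.nonzero(b);W=ray("top",np.c_[xs,ys],0.1075)
print("blue n",len(xs),"mean",W.mean(0)); 
# refine centre by 5-fold symmetry: 
from scipy.optimize import minimize
P=W[:,:2]
for name,lo,hi,u,v,z in(("red",(0,120,60),(10,255,255),221,187,.1075),("btn",(0,120,60),(10,255,255),402,235,.14)):
    m=mask(lo,hi,u,v,26)|mask((170,120,60),(180,255,255),u,v,26)
    y,x=np.nonzero(m);print(name,len(x),x.mean(),y.mean(),ray("top",[[x.mean(),y.mean()]],z))
hull=cv2.convexHull(np.c_[xs,ys].astype(np.int32))
(c,r)=cv2.minEnclosingCircle(hull);print("circ",c,r,ray("top",[c],0.1))
C=ray("top",[c],0.1)[0,:2]
Q=P-C;rr=np.hypot(*Q.T);th=np.degrees(np.arctan2(Q[:,1],Q[:,0]))%360
s=(rr>.035);print(rr.max());h,_=np.histogram(th[s],bins=72,range=(0,360));print(h)
print("phase",np.degrees(np.angle(np.exp(5j*np.radians(th[s])).sum()))/5%72)
c=arm.get_calibration("top");print(-np.array(c["R"]).T@np.array(c["t"]).ravel())
E
```

```text
blue n 112 mean [ 0.59429799 -0.00817828  0.1075    ]
red 331 220.78247734138972 187.37160120845923 [[0.57099912 0.2302685  0.1075    ]]
btn 70 401.92857142857144 234.0 [[ 0.42381861 -0.30546351  0.14      ]]
circ (298.36614990234375, 177.5787353515625) 19.19483184814453 [[ 0.60212498 -0.006064    0.1       ]]
0.05994367318872904
[ 9  8  4  0  0  0  0  0  0  0  0  0  0  0  3  0  1  0  0  0  0  0  0  0
  0  0  0  0  2 11 12  3  0  0  0  0  0  0  0  0  0  0  0  8 10 12  0  0
  0  0  0  0  0  0  0  0  0  0  0  3  1  0  0  0  0  0  0  0  0  0  0  0]
phase 6.552387955957693
[0.2923716  0.04857217 1.51510818]
```

View pics/c0.png

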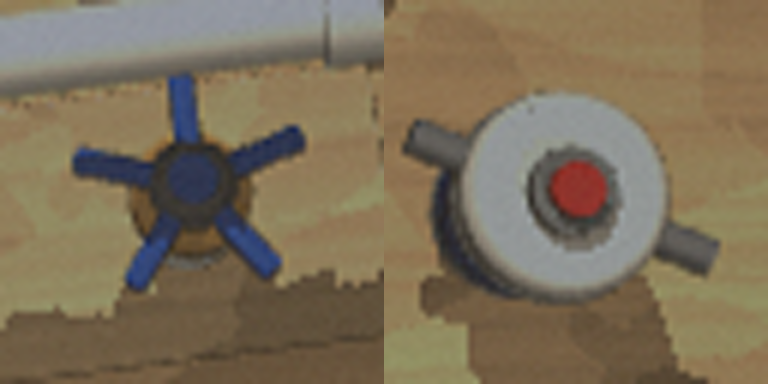

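The left crop shows the blue star wheel, hub at about (299.2,176.7) in full-picture pixels, with one spoke pointing under the pipe. The right crop shows the white filter with its red button at (402,234), so that is the filter meant.

Run:
```python
from h import *
from scipy.optimize import least_squares
im=cv2.imread("pics/top0.png"); hsv=cv2.cvtColor(im,cv2.COLOR_BGR2HSV)
def pts(ranges,u,v,r):
    m=sum(cv2.inRange(hsv,a,b) for a,b in ranges); k=np.zeros_like(m);cv2.circle(k,(u,v),r,255,-1);y,x=np.nonzero(m&k);return np.c_[x,y]
def fit(p,z,c0):
    W=ray("top",p,z)[:,:2]
    # robust: points on spokes: perpendicular distance to nearest spoke axis
    def f(q):
        d=W-q[:2];r=np.hypot(*d.T);t=np.arctan2(d[:,1],d[:,0])
        a=(t-q[2]+np.pi/5)%(2*np.pi/5)-np.pi/5
        return np.where(r>.024,r*np.sin(a),0)
    best=None
    for ph in range(0,72,8):
        s=least_squares(f,[*c0,np.radians(ph)],loss="soft_l1",f_scale=.003)
        if best is None or s.cost<best.cost:best=s
    q=best.x;d=np.hypot(*(W-q[:2]).T);print(q[:2],np.degrees(q[2])%72,best.cost,d.max());return q
b=fit(pts([((100,90,40),(130,255,255))],299,179,24),.1075,[.601,-.007])
r=fit(pts([((0,120,60),(10,255,255)),((170,120,60),(180,255,255))],221,187,26),.1075,[.574,.23])
v=r[:2]-b[:2];print(np.hypot(*v),np.degrees(np.arctan2(-v[0],v[1])))
# side view cross-check
print("proj side hub",proj("side",[[*b[:2],.117],[*r[:2],.117]]),"btn",proj("side",[[.4238,-.3055,.14],[.4238,-.3055,.16]]))
im=cv2.imread("pics/side0.png")
a=np.hstack([cv2.resize(im[175:275,210:310],None,fx=4,fy=4,interpolation=2),cv2.resize(im[140:220,290:370],(400,400),interpolation=2)]);cv2.imwrite("pics/c1.png",a)
```

```text
[ 0.60233603 -0.00636499] 6.060049630397645 0.0007733389556115315 0.06089007090446895
[0.57236345 0.23091978] 8.619173894981586 0.0013003801855436489 0.06212401445579892
0.23917027543568126 7.199177773206621
proj side hub [[259.45301786 199.0820197 ]
 [243.82907094 246.00535805]] btn [[325.98613765 157.66487759]
 [326.33639707 153.37276556]]
```

View pics/c1.png

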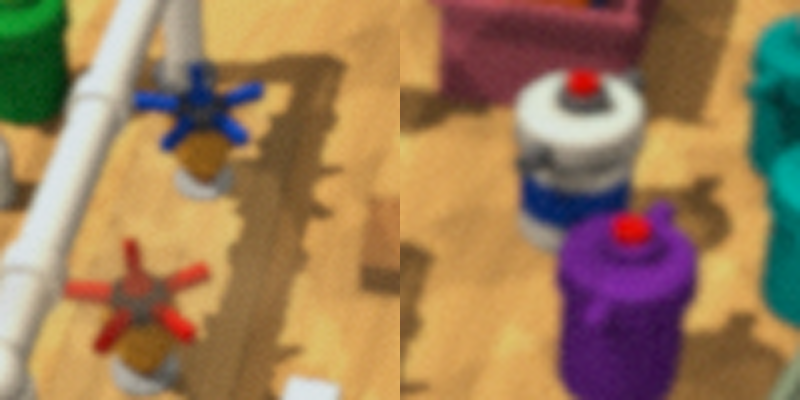

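```bash
python3 -m creep '[{"delta_pos":[15,-20,30],"rot":[0,0,3],"grip":1},{"delta_pos":[22,-33,20],"rot":[0,0,3],"grip":1},{"delta_pos":[22,-33,20],"rot":[0,0,3],"grip":1},{"delta_pos":[25,-40,10],"rot":[0,0,3],"grip":1},{"delta_pos":[25,-40,0],"rot":[0,0,3],"grip":1},{"delta_pos":[25,-40,0],"rot":[0,0,3],"grip":1},{"delta_pos":[25,-40,0],"rot":[0,0,3],"grip":1},{"delta_pos":[25,-40,0],"rot":[0,0,2],"grip":1}]' 20
```

```text
clock: 0.95
tcp_pos: [0.3444, 0.2588, 0.2557]
tool_rot: [-0.075, 0.997, -0.003, 0.001]
force: [0.2, 1.1, 0.1]
width: 0.329
```

```bash
python3 -m creep '[{"delta_pos":[31,-40,0],"rot":[0,0,-0.6],"grip":1},{"delta_pos":[31,-40,0],"rot":[0,0,-0.6],"grip":1},{"delta_pos":[31,-40,0],"rot":[0,0,0],"grip":1},{"delta_pos":[31,-40,0],"rot":[0,0,0],"grip":1},{"delta_pos":[31,-40,0],"rot":[0,0,0],"grip":1},{"delta_pos":[31,-40,0],"rot":[0,0,0],"grip":1},{"delta_pos":[31,-40,0],"rot":[0,0,0],"grip":1},{"delta_pos":[25,-30,0],"rot":[0,0,0],"grip":1}]'
python3 - <<'E'
from h import *
c=arm.get_calibration("wrist")
im=arm.grab_frame("wrist");cv2.imwrite("pics/w1.png",im)
s=arm.state();print(s["tcp_pos"],s["tool_rot"],s["force"],s["width"])
print("C",proj("wrist",[[.602,-.006,.117],[.5868,-.059,.1]]))
E
```

```text
clock: 1.75
tcp_pos: [0.5814, -0.0533, 0.255]
tool_rot: [-0.063, 0.998, -0.002, 0.001]
force: [-0.3, 0.5, 0.6]
width: 0.005
[ 0.58509473 -0.05805797  0.25387932] [-0.06162921  0.99808688 -0.00418612  0.00262747] [ 4.06614016 -3.24050591  0.04157535] 0.0020742682356844682
C [[328.53343345 213.03294968]
 [276.10707103 187.17203833]]
```

View pics/w1.png

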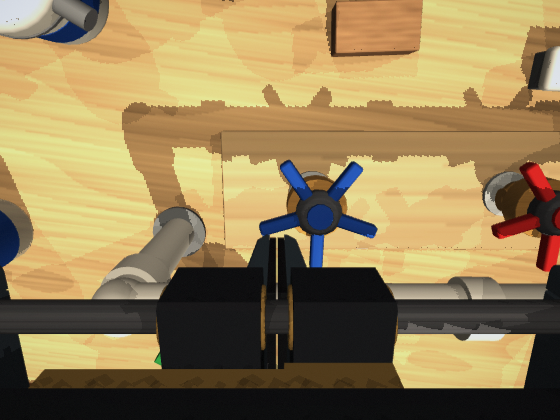

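Run:
```python
from h import *
im=arm.grab_frame("wrist");cv2.imwrite("pics/w2.png",im)
s=arm.state();print(s["tcp_pos"],s["tool_rot"],s["force"])
hsv=cv2.cvtColor(im,cv2.COLOR_BGR2HSV)
m=cv2.inRange(hsv,(105,120,40),(125,255,255));k=np.zeros_like(m);cv2.circle(k,(321,212),75,255,-1);m&=k
y,x=np.nonzero(m)
W=ray("wrist",np.c_[x,y],.1075)[:,:2]
from scipy.optimize import least_squares
def f(q):
    d=W-q[:2];r=np.hypot(*d.T);t=np.arctan2(d[:,1],d[:,0]);a=(t-q[2]+np.pi/5)%(2*np.pi/5)-np.pi/5
    return np.where(r>.026,r*np.sin(a),0)
q=least_squares(f,[.602,-.006,np.radians(6)],loss="soft_l1",f_scale=.003);print(q.x[:2],np.degrees(q.x[2]),q.cost,len(x),np.hypot(*(W-q.x[:2]).T).max())
```

```text
[ 0.58263192 -0.05482704  0.25375586] [-0.06138315  0.99811054 -0.00243686  0.00123349] [-0.0684426  -0.02915395 -0.40591727]
[ 0.59891622 -0.00520322] 5.916732754704486 0.011824338337263688 3188 0.06184164500732577
```

```bash
python3 -m creep '[{"delta_pos":[1,-4,-20],"rot":[0,0,0],"grip":1},{"delta_pos":[1,-1,-25],"rot":[0,0,0],"grip":1},{"delta_pos":[0,0,-25],"rot":[0,0,0],"grip":1},{"delta_pos":[0,0,-25],"rot":[0,0,0],"grip":1},{"delta_pos":[0,0,-25],"rot":[0,0,0],"grip":1},{"delta_pos":[0,0,-18],"rot":[0,0,0],"grip":1},{"delta_pos":[0,0,-12],"rot":[0,0,0],"grip":1},{"delta_pos":[0,0,-8],"rot":[0,0,0],"grip":1}]'
```

```text
clock: 2.65
tcp_pos: [0.5809, -0.0556, 0.0904]
tool_rot: [-0.061, 0.998, -0.001, 0.001]
force: [0.4, -0.5, -0.0]
width: 0.004
```

```bash
python3 -m creep '[{"delta_pos":[-3,1,1],"rot":[0,0,0],"grip":1},{"delta_pos":[-3,1.3,1],"rot":[0,0,0],"grip":1},{"delta_pos":[-3,1.5,0],"rot":[0,0,0],"grip":1},{"delta_pos":[-2.8,1.8,0],"rot":[0,0,0],"grip":1},{"delta_pos":[-2.6,2,0],"rot":[0,0,0],"grip":1},{"delta_pos":[-2.4,2.2,0],"rot":[0,0,0],"grip":1},{"delta_pos":[-2.2,2.3,0],"rot":[0,0,0],"grip":1},{"delta_pos":[-2,2.4,0],"rot":[0,0,0],"grip":1}]'
```

```text
clock: 3.45
tcp_pos: [0.5597, -0.0395, 0.0957]
tool_rot: [-0.062, 0.998, -0.001, 0.003]
force: [-0.5, 1.2, 0.9]
width: 0.007
```

Run:
```python
from h import *
im=arm.grab_frame("wrist");cv2.imwrite("pics/w3.png",im)
s=arm.state();print(s["tcp_pos"],s["tool_rot"],s["force"])
```

```text
[ 0.55927519 -0.03909521  0.09566034] [-6.16113504e-02  9.98095458e-01 -7.74490737e-04  2.98286613e-03] [-0.5086686  -0.38054207  0.4712257 ]
```

View pics/w3.png

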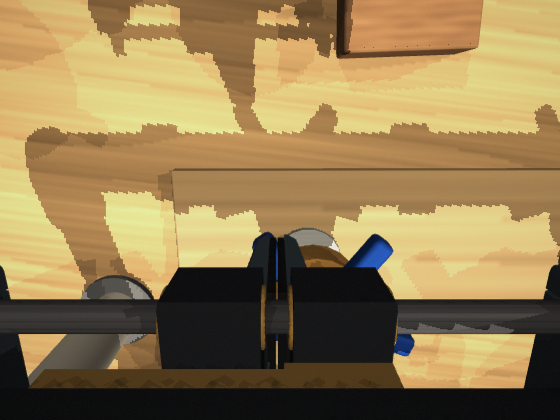

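Run:
```python
from h import *
C=np.array([.600,-.006])
for p in([390,240],[370,237],[262,235],[405,352],[255,245]):
    w=ray("wrist",[p],.1075)[0,:2]-C;print(p,w*1e3,np.hypot(*w)*1e3,np.degrees(np.arctan2(w[1],w[0]))%360)
s=arm.state();print(proj("wrist",[s["tcp_pos"]]))
im=cv2.imread("pics/w3.png");cv2.imwrite("pics/c3.png",cv2.resize(im[200:380,200:430],None,fx=3,fy=3,interpolation=2))
t=arm.grab_frame("top");cv2.imwrite("pics/t3.png",cv2.resize(t[130:230,240:360],None,fx=5,fy=5,interpolation=2))
```

```text
[390, 240] [-53.74336373  29.9816085 ] 61.54060442598181 150.84432711789844
[370, 237] [-54.11386146  18.52750666] 57.197714161047465 161.09981919343898
[262, 235] [-47.81471977 -41.49496245] 63.30939373398924 220.95236654245056
[405, 352] [17.29028303 54.46393056] 57.142572744043655 72.38728229762488
[255, 245] [-41.38732028 -44.73387869] 60.942843571953894 227.22532026628264
[[275.47858804 240.97348157]]
```

View pics/c3.png

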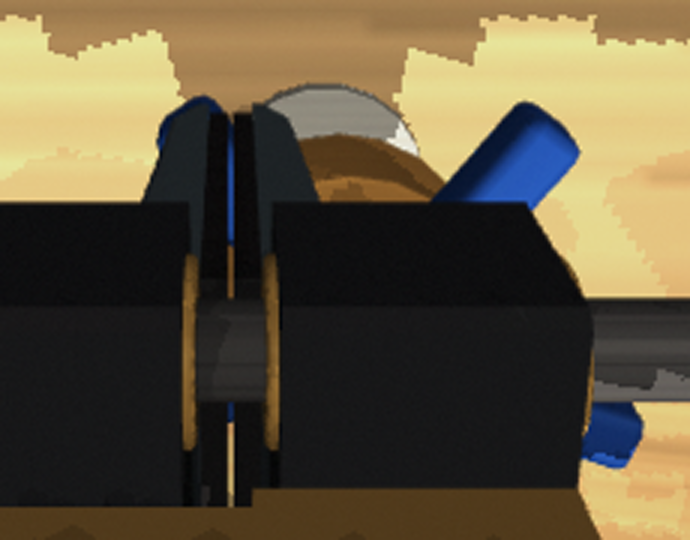

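View pics/t3.png

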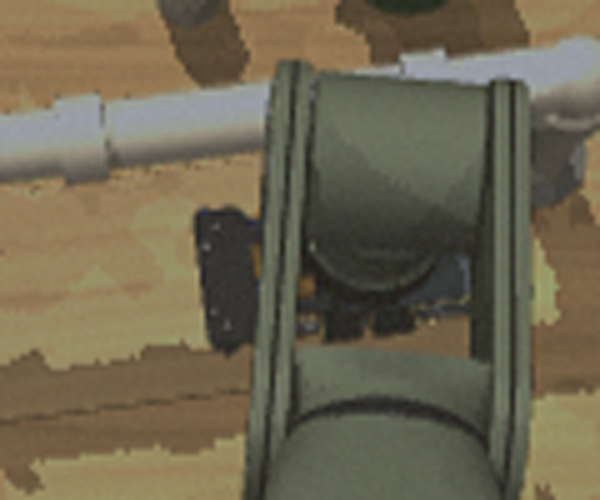

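Run:
```python
from h import *
from scipy.spatial.transform import Rotation as Ro
s=arm.state();c=arm.get_calibration("wrist");print(s["tcp_pos"],s["force"]);print(c["mtx"])
R=Ro.from_quat(s["tool_rot"]).as_matrix();R0=np.array(c["R"]);t=np.array(c["t"]).ravel()
print("cam pos in tool",R.T@(-R0.T@t-s["tcp_pos"]));print("cam axes in tool\n",(R.T@R0.T).round(3))
for d in([0,0,0],[.016,0,0],[-.016,0,0],[.016,.0135,0],[.016,-.0135,0],[-.016,.0135,0],[.016,0,-.019],[.016,.0135,-.06],[.016,-.0135,-.06]): print(d,proj("wrist",[s["tcp_pos"]+R@np.array(d)]).round())
```

```text
[ 0.5595326  -0.03932828  0.09562595] [ 0.03353217 -0.42568031  0.45208303]
[[371.96265274   0.         276.4459362 ]
 [  0.         371.96265274 211.60864696]
 [  0.           0.           1.        ]]
cam pos in tool [ 0.0779093   0.00062095 -0.20782341]
cam axes in tool
 [[ 0.    -0.961 -0.276]
 [ 1.     0.    -0.   ]
 [ 0.    -0.276  0.961]]
[0, 0, 0] [[275. 241.]]
[0.016, 0, 0] [[275. 215.]]
[-0.016, 0, 0] [[276. 266.]]
[0.016, 0.0135, 0] [[299. 215.]]
[0.016, -0.0135, 0] [[252. 215.]]
[-0.016, 0.0135, 0] [[298. 266.]]
[0.016, 0, -0.019] [[275. 225.]]
[0.016, 0.0135, -0.06] [[307. 255.]]
[0.016, -0.0135, -0.06] [[244. 255.]]
```

```bash
python3 -m creep '[{"delta_pos":[0,0,-1],"rot":[0,0,0],"grip":1},{"delta_pos":[0,0,-1],"rot":[0,0,0],"grip":1},{"delta_pos":[0,0,-1],"rot":[0,0,0],"grip":1},{"delta_pos":[0,0,-1],"rot":[0,0,0],"grip":1},{"delta_pos":[0,0,0],"rot":[0,0,0],"grip":1},{"delta_pos":[0,0,0],"rot":[0,0,0],"grip":1},{"delta_pos":[0,0,0],"rot":[0,0,0],"grip":1},{"delta_pos":[0,0,0],"rot":[0,0,0],"grip":1}]'
python3 - <<'E'
from h import *
im=arm.grab_frame("side");cv2.imwrite("pics/s4.png",cv2.resize(im[130:290,180:390],None,fx=3.8,fy=3.7,interpolation=2))
E
```

```text
clock: 4.35
tcp_pos: [0.5598, -0.0396, 0.0908]
tool_rot: [-0.062, 0.998, -0.001, 0.003]
force: [0.1, -0.6, 0.4]
width: 0.002
```

View pics/s4.png

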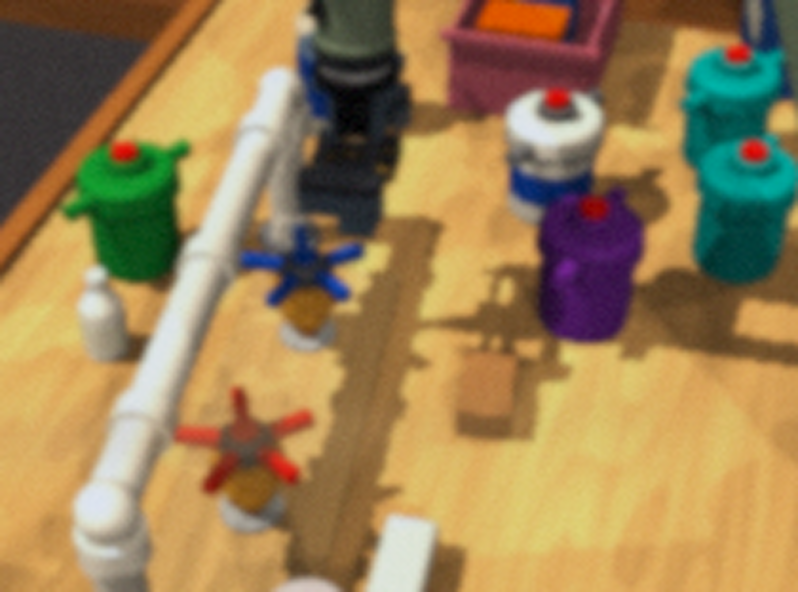

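Run:
```python
from h import *
s=arm.state();p=s["tcp_pos"];print(s["tcp_pos"],s["width"])
o=np.array([180,130]);k=np.array([3.8,3.7])
X=np.array([p,p+[0,0,.02],p+[0,0,.079],[.6,-.006,.117],[.6,-.006,.1]])
print((proj("side",X)-o)*k)
th=np.radians(np.arange(5)*72+6)
print((proj("side",np.c_[.6+.062*np.cos(th),-.006+.062*np.sin(th),0*th+.1])-o)*k)
im=arm.grab_frame("side");hsv=cv2.cvtColor(im,cv2.COLOR_BGR2HSV)
cv2.imwrite("pics/s5.png",cv2.resize(im[150:240,220:320],None,fx=8,fy=6.6,interpolation=2))
```

```text
[ 0.55980216 -0.03964862  0.09076634] 0.006695344777722348
[[355.94888463 263.83627873]
 [355.64285748 247.94538783]
 [354.70770771 199.38641806]
 [304.14017075 256.25371326]
 [304.79343495 269.89779874]]
[[241.53267519 262.68945458]
 [270.23765663 306.16481967]
 [348.77776481 299.64305769]
 [364.07521019 252.84263515]
 [299.19354284 231.43910063]]
```

View pics/s5.png

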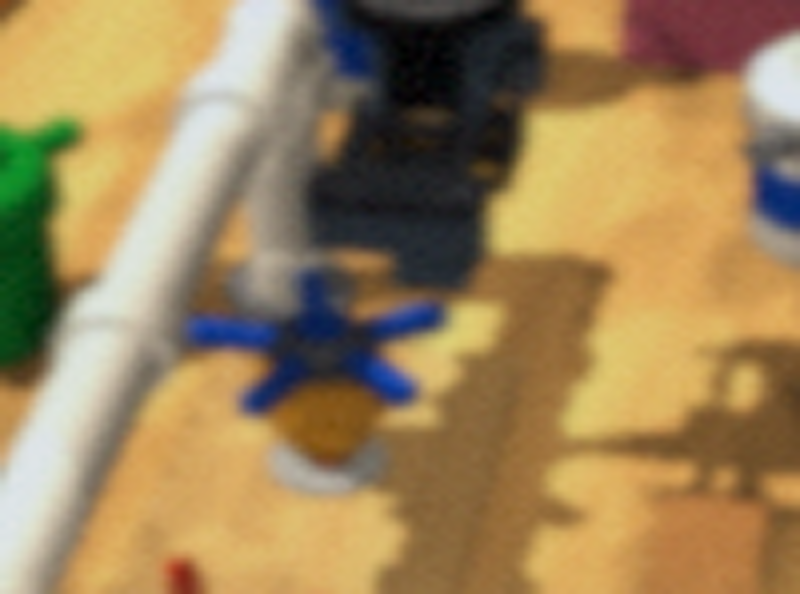

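The fingertips end about 35 mm above where the reported TCP puts them: the side view shows the tip well above the spoke, and there has been no contact force. I'll probe down onto the spoke gently to measure the real tip height.

```bash
python3 -m creep '[{"delta_pos":[0,0,-2],"rot":[0,0,0],"grip":1},{"delta_pos":[0,0,-2],"rot":[0,0,0],"grip":1},{"delta_pos":[0,0,-2],"rot":[0,0,0],"grip":1},{"delta_pos":[0,0,-2],"rot":[0,0,0],"grip":1},{"delta_pos":[0,0,-2],"rot":[0,0,0],"grip":1},{"delta_pos":[0,0,-1],"rot":[0,0,0],"grip":1},{"delta_pos":[0,0,-1],"rot":[0,0,0],"grip":1},{"delta_pos":[0,0,0],"rot":[0,0,0],"grip":1}]'
```

```text
clock: 5.25
tcp_pos: [0.5596, -0.0396, 0.0775]
tool_rot: [-0.062, 0.998, -0.001, 0.003]
force: [0.4, 0.4, 0.5]
width: 0.005
```

```bash
python3 -m creep '[{"delta_pos":[0,0,-1],"rot":[0,0,0],"grip":1},{"delta_pos":[0,0,-1],"rot":[0,0,0],"grip":1},{"delta_pos":[0,0,-1],"rot":[0,0,0],"grip":1},{"delta_pos":[0,0,-1],"rot":[0,0,0],"grip":1},{"delta_pos":[0,0,0],"rot":[0,0,0],"grip":1},{"delta_pos":[0,0,0],"rot":[0,0,0],"grip":1},{"delta_pos":[0,0,0],"rot":[0,0,0],"grip":1},{"delta_pos":[0,0,0],"rot":[0,0,0],"grip":1}]'
python3 - <<'E'
from h import *
im=arm.grab_frame("side");cv2.imwrite("pics/s6.png",cv2.resize(im[150:240,220:320],None,fx=8,fy=6.6,interpolation=2))
E
```

```text
clock: 6.05
tcp_pos: [0.5598, -0.0396, 0.0734]
tool_rot: [-0.062, 0.998, -0.001, 0.003]
force: [-0.3, -0.0, 0.3]
width: 0.003
```

View pics/s6.png

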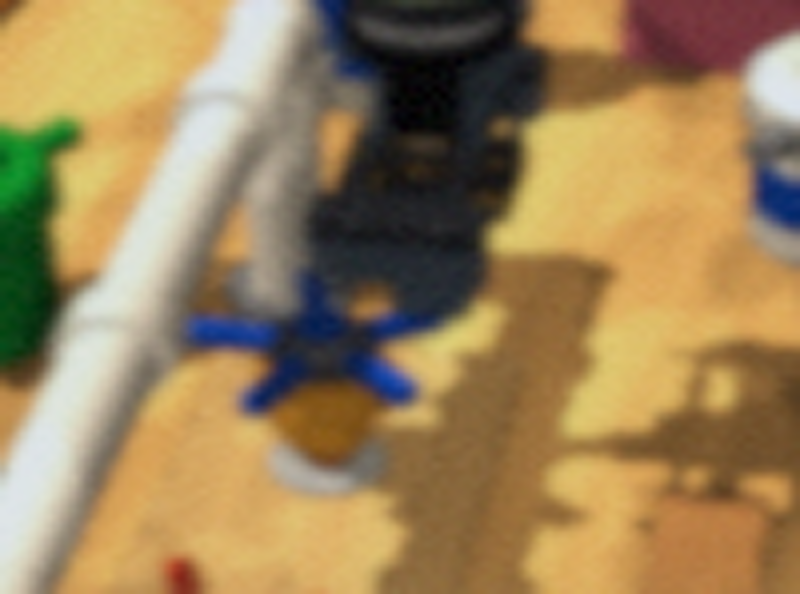

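```bash
python3 -m creep '[{"delta_pos":[0,0,-1],"rot":[0,0,0],"grip":1},{"delta_pos":[0,0,-1],"rot":[0,0,0],"grip":1},{"delta_pos":[0,0,-1],"rot":[0,0,0],"grip":1},{"delta_pos":[0,0,-1],"rot":[0,0,0],"grip":1},{"delta_pos":[0,0,0],"rot":[0,0,0],"grip":1},{"delta_pos":[0,0,0],"rot":[0,0,0],"grip":1},{"delta_pos":[0,0,0],"rot":[0,0,0],"grip":1},{"delta_pos":[0,0,0],"rot":[0,0,0],"grip":1}]'
```

```text
clock: 6.9
tcp_pos: [0.5602, -0.0397, 0.0707]
tool_rot: [-0.062, 0.998, -0.001, 0.004]
force: [-1.1, 0.7, 1.2]
width: 0.007
```

```bash
python3 -m creep '[{"delta_pos":[0,0,-1],"rot":[0,0,0],"grip":1},{"delta_pos":[0,0,-1],"rot":[0,0,0],"grip":1},{"delta_pos":[0,0,-1],"rot":[0,0,0],"grip":1},{"delta_pos":[0,0,-1],"rot":[0,0,0],"grip":1},{"delta_pos":[0,0,-1],"rot":[0,0,0],"grip":1},{"delta_pos":[0,0,0],"rot":[0,0,0],"grip":1},{"delta_pos":[0,0,0],"rot":[0,0,0],"grip":1},{"delta_pos":[0,0,0],"rot":[0,0,0],"grip":1}]'
python3 - <<'E'
from h import *
s=arm.state();print(s["tcp_pos"],s["force"],s["wrist_torque"])
E
```

```text
clock: 7.7
tcp_pos: [0.5604, -0.0397, 0.0707]
tool_rot: [-0.062, 0.998, -0.001, 0.005]
force: [1.0, 0.1, 1.7]
width: 0.01
[ 0.56039073 -0.03968923  0.0707299 ] [0.95488232 0.12791538 1.74392221] [0.03686335 0.12090173 0.01116203]
```

Contact is at TCP z = 0.0707 on the spoke top (0.1075), so the real fingertip is about 37 mm above the reported TCP. I'll raise, go back to the gap between spokes, and descend to TCP z of about 0.057, which puts the tip at 0.094.

```bash
python3 -m creep '[{"delta_pos":[0,0,8],"rot":[0,0,0],"grip":1},{"delta_pos":[0,0,8],"rot":[0,0,0],"grip":1},{"delta_pos":[6,-5,0],"rot":[0,0,0],"grip":1},{"delta_pos":[6,-5,0],"rot":[0,0,0],"grip":1},{"delta_pos":[6,-5,0],"rot":[0,0,0],"grip":1},{"delta_pos":[5,-4,0],"rot":[0,0,0],"grip":1},{"delta_pos":[0,0,0],"rot":[0,0,0],"grip":1},{"delta_pos":[0,0,0],"rot":[0,0,0],"grip":1}]'
python3 - <<'E'
from h import *
s=arm.state();print(s["tcp_pos"],s["force"],s["wrist_torque"])
im=arm.grab_frame("wrist");cv2.imwrite("pics/w7.png",im)
E
```

```text
clock: 8.5
tcp_pos: [0.5859, -0.0611, 0.0871]
tool_rot: [-0.061, 0.998, -0.001, 0.004]
force: [-0.2, 0.3, -0.1]
width: 0.003
[ 0.58593022 -0.06106529  0.0871378 ] [-0.16055309  0.25398603 -0.05661386] [ 0.04228929  0.00259267 -0.01428523]
```

View pics/w7.png

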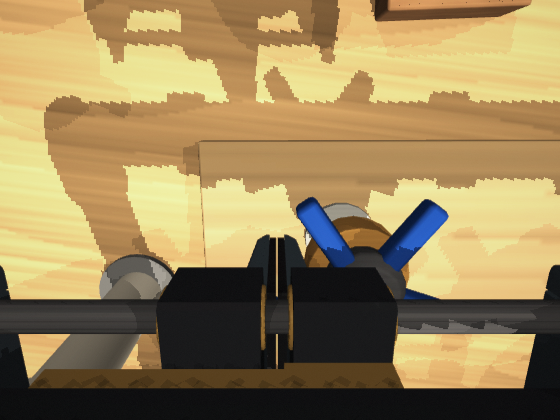

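```bash
python3 -m creep '[{"delta_pos":[0,0,-6],"rot":[0,0,0],"grip":1},{"delta_pos":[0,0,-6],"rot":[0,0,0],"grip":1},{"delta_pos":[0,0,-4],"rot":[0,0,0],"grip":1},{"delta_pos":[0,0,-3],"rot":[0,0,0],"grip":1},{"delta_pos":[0,0,-3],"rot":[0,0,0],"grip":1},{"delta_pos":[0,0,-3],"rot":[0,0,0],"grip":1},{"delta_pos":[0,0,-2],"rot":[0,0,0],"grip":1},{"delta_pos":[0,0,0],"rot":[0,0,0],"grip":1}]'
```

```text
clock: 9.35
tcp_pos: [0.5844, -0.0602, 0.0569]
tool_rot: [-0.062, 0.998, -0.001, 0.003]
force: [-0.9, 0.2, 0.1]
width: 0.009
```

```bash
python3 -m creep '[{"delta_pos":[-2.5,1.3,0],"rot":[0,0,0],"grip":1},{"delta_pos":[-2.5,1.5,0],"rot":[0,0,0],"grip":1},{"delta_pos":[-2.5,1.5,0],"rot":[0,0,0],"grip":1},{"delta_pos":[-2.5,1.8,0],"rot":[0,0,0],"grip":1},{"delta_pos":[-2.3,1.9,0],"rot":[0,0,0],"grip":1},{"delta_pos":[-2.2,2,0],"rot":[0,0,0],"grip":1},{"delta_pos":[-2,2,0],"rot":[0,0,0],"grip":1},{"delta_pos":[-2,2,0],"rot":[0,0,0],"grip":1}]'
python3 - <<'E'
from h import *
s=arm.state();print(s["tcp_pos"],s["force"],s["wrist_torque"])
im=arm.grab_frame("wrist");cv2.imwrite("pics/w8.png",im)
E
```

```text
clock: 10.15
tcp_pos: [0.5707, -0.0473, 0.0592]
tool_rot: [-0.062, 0.998, -0.003, 0.01]
force: [3.7, -1.4, -1.0]
width: 0.004
[ 0.57068478 -0.04726085  0.05919763] [ 3.72153347 -1.44797437 -0.96029459] [-0.30901771 -0.57610314 -0.00334047]
```

View pics/w8.png

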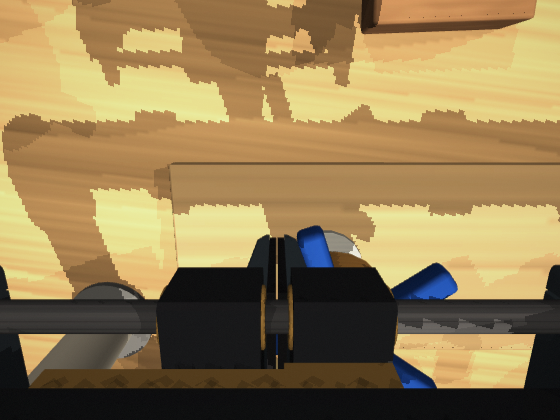

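```bash
python3 -m creep '[{"delta_pos":[-3,2.2,-0.5],"rot":[0,0,0],"grip":1},{"delta_pos":[-2.9,2.3,-0.5],"rot":[0,0,0],"grip":1},{"delta_pos":[-2.8,2.5,-0.5],"rot":[0,0,0],"grip":1},{"delta_pos":[-2.6,2.7,-0.5],"rot":[0,0,0],"grip":1},{"delta_pos":[-2.4,2.8,-0.5],"rot":[0,0,0],"grip":1},{"delta_pos":[-2.2,3,-0.5],"rot":[0,0,0],"grip":1},{"delta_pos":[-2,3,-0.5],"rot":[0,0,0],"grip":1},{"delta_pos":[-1.8,3,-0.5],"rot":[0,0,0],"grip":1}]'
python3 - <<'E'
from h import *
s=arm.state();d=s["tcp_pos"]-[.6,-.006,0];print(s["tcp_pos"],s["force"],np.hypot(d[0],d[1]),np.degrees(np.arctan2(d[1],d[0]))%360)
im=arm.grab_frame("wrist");cv2.imwrite("pics/w9.png",im)
E
```

```text
clock: 11.0
tcp_pos: [0.5497, -0.0257, 0.056]
tool_rot: [-0.062, 0.998, -0.005, 0.011]
force: [4.0, -4.5, 0.8]
width: 0.003
[ 0.54969349 -0.02570552  0.0559562 ] [ 3.99742911 -4.46540752  0.81723045] 0.054028258217895545 201.3907353301544
```

View pics/w9.png

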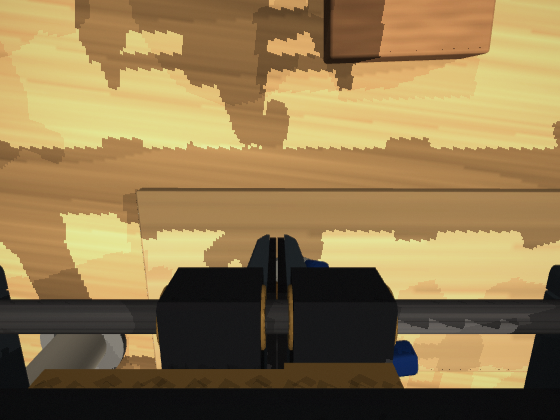

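```bash
cat > ang.py <<'E'
from h import *
import sys
ph=[]
for a in sys.argv[1:]:
    p=[float(x) for x in a.split(",")]
    w=ray("wrist",[p],.1075)[0,:2]-[.6,-.006];print(p,np.hypot(*w)*1e3,np.degrees(np.arctan2(w[1],w[0]))%360)
E
python3 ang.py 317,265 416,355
```

```text
[317.0, 265.0] 62.12603611998486 180.87416958280832
[416.0, 355.0] 58.53025617721544 110.55745321209378
```

```bash
python3 -m creep '[{"delta_pos":[-0.8,3.3,0],"rot":[0,0,0],"grip":1},{"delta_pos":[-0.6,3.3,0],"rot":[0,0,0],"grip":1},{"delta_pos":[-0.4,3.3,0],"rot":[0,0,0],"grip":1},{"delta_pos":[-0.2,3.3,0],"rot":[0,0,0],"grip":1},{"delta_pos":[0,3.3,0],"rot":[0,0,0],"grip":1},{"delta_pos":[0.2,3.3,0],"rot":[0,0,0],"grip":1},{"delta_pos":[0.4,3.3,0],"rot":[0,0,0],"grip":1},{"delta_pos":[0.6,3.3,0],"rot":[0,0,0],"grip":1}]'
cat > st.py <<'E'
from h import *
s=arm.state();d=s["tcp_pos"]-[.6,-.006,0];r=np.hypot(d[0],d[1]);th=np.arctan2(d[1],d[0]);F=s["force"]
print(s["clock"],(d*1e3).round(1),"r",round(r*1e3,1),"th",round(np.degrees(th)%360,1),"F",F.round(1),"tang",round(F[0]*-np.sin(th)+F[1]*np.cos(th),2),"M@50",round((d[0]*F[1]-d[1]*F[0])/.05,2))
E
python3 st.py
```

```text
clock: 11.85
tcp_pos: [0.543, -0.0021, 0.0544]
tool_rot: [-0.063, 0.998, -0.009, 0.005]
force: [-0.1, -4.7, 0.8]
width: 0.003
11.85 [-57.    3.9  54.4] r 57.1 th 176.1 F [-0.1 -4.7  0.8] tang 4.68 M@50 5.34
```

```bash
python3 -m creep '[{"delta_pos":[1.2,2.2,0],"rot":[0,0,0],"grip":1},{"delta_pos":[1.2,2.2,0],"rot":[0,0,0],"grip":1},{"delta_pos":[1.2,2.2,0],"rot":[0,0,0],"grip":1},{"delta_pos":[1.2,2.1,0.3],"rot":[0,0,0],"grip":1},{"delta_pos":[1.2,2,0.3],"rot":[0,0,0],"grip":1},{"delta_pos":[1.2,2,0.3],"rot":[0,0,0],"grip":1},{"delta_pos":[1.2,2,0.3],"rot":[0,0,0],"grip":1},{"delta_pos":[1.2,1.8,0.3],"rot":[0,0,0],"grip":1}]'
python3 st.py
```

```text
clock: 12.65
tcp_pos: [0.5488, 0.0159, 0.0542]
tool_rot: [-0.063, 0.998, -0.008, -0.0]
force: [-1.2, -4.1, -0.1]
width: 0.004
12.65 [-51.2  21.9  54.2] r 55.7 th 156.9 F [-1.2 -4.1 -0.1] tang 4.19 M@50 4.67
```

```bash
python3 -m creep '[{"delta_pos":[0.8,1,0.2],"rot":[0,0,0],"grip":1},{"delta_pos":[0.8,1,0.2],"rot":[0,0,0],"grip":1},{"delta_pos":[0.8,1,0.2],"rot":[0,0,0],"grip":1},{"delta_pos":[0.8,1,0.2],"rot":[0,0,0],"grip":1},{"delta_pos":[0.8,1,0.2],"rot":[0,0,0],"grip":1},{"delta_pos":[0.8,1,0.2],"rot":[0,0,0],"grip":1},{"delta_pos":[0.8,1,0.2],"rot":[0,0,0],"grip":1},{"delta_pos":[0.8,1,0.2],"rot":[0,0,0],"grip":1}]'
python3 st.py
```

```text
clock: 13.45
tcp_pos: [0.5536, 0.0251, 0.0551]
tool_rot: [-0.063, 0.998, -0.008, -0.002]
force: [-2.0, -3.9, -0.0]
width: 0.004
13.45 [-46.4  31.1  55.1] r 55.8 th 146.2 F [-2.  -3.9 -0. ] tang 4.31 M@50 4.82
```

```bash
python3 -m creep '[{"delta_pos":[0.9,0.9,0.1],"rot":[0,0,0],"grip":1},{"delta_pos":[0.9,0.9,0.1],"rot":[0,0,0],"grip":1},{"delta_pos":[0.9,0.9,0.1],"rot":[0,0,0],"grip":1},{"delta_pos":[0.9,0.9,0.1],"rot":[0,0,0],"grip":1},{"delta_pos":[1,0.8,0.1],"rot":[0,0,0],"grip":1},{"delta_pos":[1,0.8,0.1],"rot":[0,0,0],"grip":1},{"delta_pos":[1,0.8,0.1],"rot":[0,0,0],"grip":1},{"delta_pos":[1,0.8,0.1],"rot":[0,0,0],"grip":1}]'
python3 st.py
```

```text
clock: 14.25
tcp_pos: [0.561, 0.0329, 0.0558]
tool_rot: [-0.063, 0.998, -0.008, -0.003]
force: [-1.6, -2.9, -1.2]
width: 0.004
14.25 [-39.   38.9  55.8] r 55.1 th 135.0 F [-1.6 -2.9 -1.2] tang 3.15 M@50 3.47
```

```bash
python3 -m creep '[{"delta_pos":[1,0.7,0],"rot":[0,0,0],"grip":1},{"delta_pos":[1,0.7,0],"rot":[0,0,0],"grip":1},{"delta_pos":[1,0.7,0],"rot":[0,0,0],"grip":1},{"delta_pos":[1,0.6,0],"rot":[0,0,0],"grip":1},{"delta_pos":[1.1,0.6,0],"rot":[0,0,0],"grip":1},{"delta_pos":[1.1,0.6,0],"rot":[0,0,0],"grip":1},{"delta_pos":[1.1,0.6,0],"rot":[0,0,0],"grip":1},{"delta_pos":[1.1,0.6,0],"rot":[0,0,0],"grip":1}]'
python3 st.py
```

```text
clock: 15.05
tcp_pos: [0.5697, 0.0389, 0.0558]
tool_rot: [-0.063, 0.998, -0.007, -0.004]
force: [-2.5, -3.0, 0.5]
width: 0.006
15.05 [-30.3  44.9  55.8] r 54.2 th 124.0 F [-2.5 -3.   0.5] tang 3.75 M@50 4.07
```

```bash
python3 -m creep '[{"delta_pos":[1,0.5,0],"rot":[0,0,0],"grip":1},{"delta_pos":[1,0.5,0],"rot":[0,0,0],"grip":1},{"delta_pos":[1,0.5,0],"rot":[0,0,0],"grip":1},{"delta_pos":[1,0.5,0],"rot":[0,0,0],"grip":1},{"delta_pos":[1,0.4,0],"rot":[0,0,0],"grip":1},{"delta_pos":[1,0.4,0],"rot":[0,0,0],"grip":1},{"delta_pos":[1,0.4,0],"rot":[0,0,0],"grip":1},{"delta_pos":[1,0.4,0],"rot":[0,0,0],"grip":1}]'
python3 st.py
```

```text
clock: 15.85
tcp_pos: [0.5765, 0.0424, 0.0556]
tool_rot: [-0.062, 0.998, -0.007, -0.006]
force: [-3.6, -3.2, 0.0]
width: 0.005
15.85 [-23.5  48.4  55.6] r 53.8 th 115.9 F [-3.6 -3.2  0. ] tang 4.67 M@50 5.02
```

```bash
python3 -m creep '[{"delta_pos":[-3,-1.5,0],"rot":[0,0,0],"grip":1},{"delta_pos":[-3,-1.5,10],"rot":[0,0,0],"grip":1},{"delta_pos":[0,0,15],"rot":[0,0,0],"grip":1},{"delta_pos":[0,0,15],"rot":[0,0,0],"grip":1},{"delta_pos":[-8,-20,5],"rot":[0,0,0],"grip":1},{"delta_pos":[-8,-20,0],"rot":[0,0,0],"grip":1},{"delta_pos":[-6,-18,0],"rot":[0,0,0],"grip":1},{"delta_pos":[0,0,0],"rot":[0,0,0],"grip":1}]'
python3 st.py
python3 - <<'E'
from h import *
im=arm.grab_frame("wrist");cv2.imwrite("pics/w10.png",im)
E
```

```text
clock: 16.65
tcp_pos: [0.56, -0.015, 0.1107]
tool_rot: [-0.063, 0.998, -0.004, 0.01]
force: [0.3, 0.6, -0.2]
width: 0.006
16.65 [-40.   -9.  110.7] r 41.0 th 192.7 F [ 0.3  0.6 -0.2] tang -0.5 M@50 -0.41
```

View pics/w10.png

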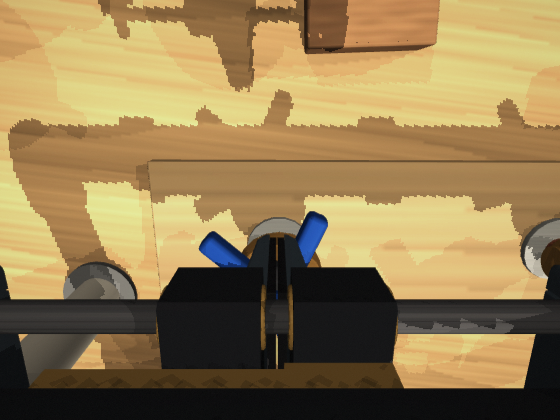

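```bash
python3 ang.py 316,214 207,237; python3 st.py
```

```text
[316.0, 214.0] 59.752539305823845 166.8327976028209
[207.0, 237.0] 60.616504546461414 234.3642760033082
16.7 [-39.5  -8.1 110.8] r 40.3 th 191.6 F [-0.  -0.3 -0. ] tang 0.27 M@50 0.22
```

```bash
python3 -m creep '[{"delta_pos":[-6,-6,0],"rot":[0,0,0],"grip":1},{"delta_pos":[-4,-4,-8],"rot":[0,0,0],"grip":1},{"delta_pos":[0,0,-10],"rot":[0,0,0],"grip":1},{"delta_pos":[0,0,-10],"rot":[0,0,0],"grip":1},{"delta_pos":[0,0,-10],"rot":[0,0,0],"grip":1},{"delta_pos":[0,0,-8],"rot":[0,0,0],"grip":1},{"delta_pos":[0,0,-5],"rot":[0,0,0],"grip":1},{"delta_pos":[0,0,-3],"rot":[0,0,0],"grip":1}]'
python3 st.py
```

```text
clock: 17.5
tcp_pos: [0.5509, -0.0217, 0.0517]
tool_rot: [-0.064, 0.998, -0.003, 0.012]
force: [0.8, -0.1, -0.2]
width: 0.005
17.5 [-49.1 -15.7  51.7] r 51.5 th 197.7 F [ 0.8 -0.1 -0.2] tang 0.3 M@50 0.31
```

```bash
python3 -m creep '[{"delta_pos":[-0.4,1.5,1.5],"rot":[0,0,0],"grip":1},{"delta_pos":[-0.4,1.5,1.5],"rot":[0,0,0],"grip":1},{"delta_pos":[-0.4,1.3,0],"rot":[0,0,0],"grip":1},{"delta_pos":[-0.3,1.3,0],"rot":[0,0,0],"grip":1},{"delta_pos":[-0.3,1.3,0],"rot":[0,0,0],"grip":1},{"delta_pos":[-0.2,1.3,0],"rot":[0,0,0],"grip":1},{"delta_pos":[-0.2,1.3,0],"rot":[0,0,0],"grip":1},{"delta_pos":[-0.1,1.3,0],"rot":[0,0,0],"grip":1}]'
python3 st.py
```

```text
clock: 18.3
tcp_pos: [0.55, -0.015, 0.0556]
tool_rot: [-0.066, 0.998, -0.007, 0.013]
force: [0.4, -5.1, -1.4]
width: 0.008
18.3 [-50.   -9.   55.6] r 50.8 th 190.2 F [ 0.4 -5.1 -1.4] tang 5.05 M@50 5.13
```

```bash
python3 -m creep '[{"delta_pos":[0,1.2,0],"rot":[0,0,0],"grip":1},{"delta_pos":[0,1.2,0],"rot":[0,0,0],"grip":1},{"delta_pos":[0,1.2,0],"rot":[0,0,0],"grip":1},{"delta_pos":[0,1.2,0],"rot":[0,0,0],"grip":1},{"delta_pos":[0,1.2,0],"rot":[0,0,0],"grip":1},{"delta_pos":[0.1,1.2,0],"rot":[0,0,0],"grip":1},{"delta_pos":[0.1,1.2,0],"rot":[0,0,0],"grip":1},{"delta_pos":[0.1,1.2,0],"rot":[0,0,0],"grip":1}]'
python3 st.py
```

```text
clock: 19.1
tcp_pos: [0.5502, -0.0149, 0.0557]
tool_rot: [-0.067, 0.998, -0.015, 0.013]
force: [-0.5, -5.1, -1.7]
width: 0.001
19.1 [-49.8  -8.9  55.7] r 50.5 th 190.1 F [-0.5 -5.1 -1.7] tang 4.92 M@50 4.97
```

```bash
python3 -m creep '[{"delta_pos":[0,1.6,0],"rot":[0,0,0],"grip":1},{"delta_pos":[0,1.6,0],"rot":[0,0,0],"grip":1},{"delta_pos":[0,1.6,0],"rot":[0,0,0],"grip":1},{"delta_pos":[0,1.6,0],"rot":[0,0,0],"grip":1},{"delta_pos":[0,1.6,0],"rot":[0,0,0],"grip":1},{"delta_pos":[0,1.6,0],"rot":[0,0,0],"grip":1},{"delta_pos":[0,1.6,0],"rot":[0,0,0],"grip":1},{"delta_pos":[0,1.6,0],"rot":[0,0,0],"grip":1}]'
python3 st.py
python3 - <<'E'
from h import *
im=arm.grab_frame("wrist");cv2.imwrite("pics/w11.png",im)
E
```

```text
clock: 19.9
tcp_pos: [0.551, -0.0119, 0.056]
tool_rot: [-0.068, 0.997, -0.024, 0.013]
force: [0.5, -4.8, -2.2]
width: 0.004
19.9 [-49.   -5.9  56. ] r 49.3 th 186.9 F [ 0.5 -4.8 -2.2] tang 4.84 M@50 4.77
```

View pics/w11.png

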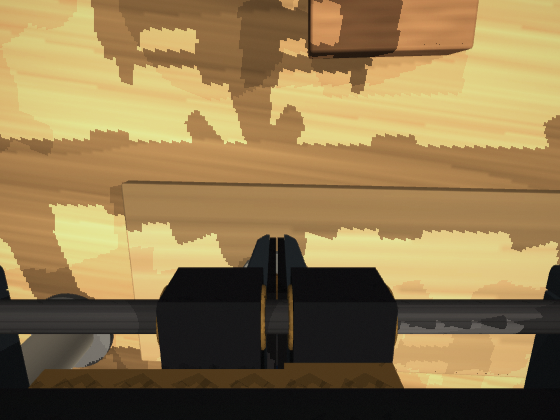

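```bash
python3 -m creep '[{"delta_pos":[-0.3,1.8,0],"rot":[0.5,0.25,0],"grip":1},{"delta_pos":[-0.3,1.8,0],"rot":[0.5,0.25,0],"grip":1},{"delta_pos":[-0.3,1.8,0],"rot":[0.5,0.25,0],"grip":1},{"delta_pos":[-0.2,1.8,0],"rot":[0.5,0.25,0],"grip":1},{"delta_pos":[-0.1,1.8,0],"rot":[0.5,0.25,0],"grip":1},{"delta_pos":[0,1.8,0],"rot":[0.5,0.25,0],"grip":1},{"delta_pos":[0,1.8,0],"rot":[0.5,0.25,0],"grip":1},{"delta_pos":[0,1.8,0],"rot":[0.5,0.25,0],"grip":1}]'
cat >> st.py <<'E'
from scipy.spatial.transform import Rotation as Ro
z=Ro.from_quat(s["tool_rot"]).as_matrix()[:,2];e=d-.037*z
print("toolz",z.round(3),"fix rot deg x,y",np.degrees([-z[1],z[0]]).round(1),"tip",(e*1e3).round(1),"r",round(np.hypot(e[0],e[1])*1e3,1),"th",round(np.degrees(np.arctan2(e[1],e[0]))%360,1),"Mtip@50",round((e[0]*F[1]-e[1]*F[0])/.05,2))
E
python3 st.py
```

```text
clock: 20.75
tcp_pos: [0.5493, -0.007, 0.0562]
tool_rot: [-0.07, 0.998, 0.005, -0.003]
force: [0.3, -6.6, -0.1]
width: 0.003
20.75 [-50.7  -1.   56.2] r 50.7 th 181.2 F [ 0.3 -6.6 -0.1] tang 6.65 M@50 6.74
toolz [-0.007  0.009 -1.   ] fix rot deg x,y [-0.5 -0.4] tip [-50.4  -1.4  93.2] r 50.5 th 181.6 Mtip@50 6.71
```

```bash
python3 -m creep '[{"delta_pos":[0,2,0],"rot":[0.2,0,0],"grip":1},{"delta_pos":[0,2,0],"rot":[0.2,0,0],"grip":1},{"delta_pos":[0,2,0],"rot":[0.2,0,0],"grip":1},{"delta_pos":[0,2,0],"rot":[0.2,0,0],"grip":1},{"delta_pos":[0,2,0],"rot":[0.2,0,0],"grip":1},{"delta_pos":[0,2,0],"rot":[0.2,0,0],"grip":1},{"delta_pos":[0,2,0],"rot":[0.2,0,0],"grip":1},{"delta_pos":[0,2,0],"rot":[0.2,0,0],"grip":1}]'
python3 st.py
```

```text
clock: 21.55
tcp_pos: [0.5498, -0.0019, 0.0565]
tool_rot: [-0.072, 0.997, 0.01, -0.002]
force: [-0.1, -5.6, -1.8]
width: 0.009
21.55 [-50.2   4.1  56.5] r 50.4 th 175.3 F [-0.1 -5.6 -1.8] tang 5.63 M@50 5.67
toolz [-0.005  0.019 -1.   ] fix rot deg x,y [-1.1 -0.3] tip [-50.    3.4  93.5] r 50.1 th 176.1 Mtip@50 5.65
```

```bash
python3 -m creep '[{"delta_pos":[0.2,2.2,0],"rot":[0,0,0],"grip":1},{"delta_pos":[0.2,2.2,0],"rot":[0,0,0],"grip":1},{"delta_pos":[0.2,2.2,0],"rot":[0,0,0],"grip":1},{"delta_pos":[0.2,2.2,0],"rot":[0,0,0],"grip":1},{"delta_pos":[0.2,2.2,0],"rot":[0,0,0],"grip":1},{"delta_pos":[0.2,2.2,0],"rot":[0,0,0],"grip":1},{"delta_pos":[0.2,2.2,0],"rot":[0,0,0],"grip":1},{"delta_pos":[0.2,2.2,0],"rot":[0,0,0],"grip":1}]'
python3 st.py
```

```text
clock: 22.35
tcp_pos: [0.5502, 0.0054, 0.0572]
tool_rot: [-0.073, 0.997, 0.001, -0.003]
force: [-0.9, -4.9, -0.2]
width: 0.004
22.35 [-49.8  11.4  57.2] r 51.1 th 167.1 F [-0.9 -4.9 -0.2] tang 4.99 M@50 5.1
toolz [-0.007  0.001 -1.   ] fix rot deg x,y [-0.  -0.4] tip [-49.6  11.4  94.2] r 50.9 th 167.0 Mtip@50 5.07
```

```bash
python3 -m creep '[{"delta_pos":[0.5,2,0],"rot":[0.15,0,0],"grip":1},{"delta_pos":[0.5,2,0],"rot":[0.15,0,0],"grip":1},{"delta_pos":[0.5,2,0],"rot":[0.15,0,0],"grip":1},{"delta_pos":[0.6,2,0],"rot":[0.15,0,0],"grip":1},{"delta_pos":[0.6,2,0],"rot":[0.15,0,0],"grip":1},{"delta_pos":[0.6,2,0],"rot":[0.15,0,0],"grip":1},{"delta_pos":[0.7,2,0],"rot":[0.15,0,0],"grip":1},{"delta_pos":[0.7,2,0],"rot":[0.15,0,0],"grip":1}]'
python3 st.py
```

```text
clock: 23.15
tcp_pos: [0.551, 0.0151, 0.057]
tool_rot: [-0.075, 0.997, 0.006, -0.007]
force: [-1.5, -7.5, 0.2]
width: 0.004
23.15 [-49.   21.1  57. ] r 53.4 th 156.7 F [-1.5 -7.5  0.2] tang 7.49 M@50 8.0
toolz [-0.015  0.011 -1.   ] fix rot deg x,y [-0.6 -0.8] tip [-48.5  20.8  94. ] r 52.7 th 156.8 Mtip@50 7.9
```

```bash
python3 -m creep '[{"delta_pos":[0.8,1.8,0],"rot":[0,0,0],"grip":1},{"delta_pos":[0.8,1.8,0],"rot":[0,0,0],"grip":1},{"delta_pos":[0.8,1.8,0],"rot":[0,0,0],"grip":1},{"delta_pos":[0.8,1.8,0],"rot":[0,0,0],"grip":1},{"delta_pos":[0.8,1.8,0],"rot":[0,0,0],"grip":1},{"delta_pos":[0.8,1.8,0],"rot":[0,0,0],"grip":1},{"delta_pos":[0.8,1.8,0],"rot":[0,0,0],"grip":1},{"delta_pos":[0.8,1.8,0],"rot":[0,0,0],"grip":1}]'
python3 st.py
```

```text
clock: 23.95
tcp_pos: [0.5488, 0.0184, 0.0566]
tool_rot: [-0.077, 0.997, -0.003, -0.017]
force: [-3.2, -8.1, 1.8]
width: 0.005
23.95 [-51.2  24.4  56.6] r 56.7 th 154.5 F [-3.2 -8.1  1.8] tang 8.68 M@50 9.85
toolz [-0.033 -0.009 -0.999] fix rot deg x,y [ 0.5 -1.9] tip [-50.   24.8  93.6] r 55.8 th 153.6 Mtip@50 9.67
```

```bash
cat >> st.py <<'E'
from scipy.optimize import brentq
Rm=Ro.from_quat(s["tool_rot"]).as_matrix()
cs=[e[:2]+(Rm@np.array([a,b,0]))[:2] for a in(-.016,.016) for b in(-.0115,.0115)]
n=lambda p:np.array([np.sin(p),-np.cos(p)])
g=lambda p:max(c@n(p) for c in cs)+.0065
t0=np.arctan2(e[1],e[0])
try:
    p=brentq(g,t0-1.0,t0-.05);c=max(cs,key=lambda c:c@n(p));print("spoke",round(np.degrees(p)%360,1),"contact r",round(np.hypot(*c)*1e3,1),"Mc@50",round((c[0]*F[1]-c[1]*F[0])/.05,2),"n",n(p).round(2))
except Exception as x: print(x)
E
python3 st.py
python3 -m creep '[{"delta_pos":[1.5,1,0],"rot":[0.1,-0.3,0],"grip":1},{"delta_pos":[1.7,1.1,0],"rot":[0.1,-0.3,0],"grip":1},{"delta_pos":[1.8,1.2,0],"rot":[0,-0.3,0],"grip":1},{"delta_pos":[1.8,1.2,0],"rot":[0,-0.3,0],"grip":1},{"delta_pos":[1.8,1.2,0],"rot":[0,-0.2,0],"grip":1},{"delta_pos":[1.8,1.2,0],"rot":[0,-0.2,0],"grip":1},{"delta_pos":[1.8,1.2,0],"rot":[0,-0.2,0],"grip":1},{"delta_pos":[1.8,1.2,0],"rot":[0,-0.2,0],"grip":1}]'
python3 st.py
```

```text
23.95 [-51.2  24.4  56.6] r 56.7 th 154.5 F [-3.2 -8.1  1.8] tang 8.68 M@50 9.85
toolz [-0.033 -0.009 -0.999] fix rot deg x,y [ 0.5 -1.9] tip [-50.   24.8  93.6] r 55.8 th 153.6 Mtip@50 9.67
spoke 125.9 contact r 52.7 Mc@50 8.27 n [0.81 0.59]
clock: 24.75
tcp_pos: [0.5499, 0.0183, 0.0565]
tool_rot: [-0.079, 0.997, -0.011, -0.013]
force: [-4.4, -8.5, 2.5]
width: 0.001
24.75 [-50.1  24.3  56.5] r 55.6 th 154.1 F [-4.4 -8.5  2.5] tang 9.59 M@50 10.67
toolz [-0.024 -0.023 -0.999] fix rot deg x,y [ 1.3 -1.4] tip [-49.2  25.1  93.5] r 55.2 th 152.9 Mtip@50 10.6
spoke 124.9 contact r 52.5 Mc@50 9.45 n [0.82 0.57]
```

```bash
python3 -m creep '[{"delta_pos":[2.2,1.8,0],"rot":[0.2,-0.2,0],"grip":1},{"delta_pos":[2.2,1.8,0],"rot":[0.2,-0.2,0],"grip":1},{"delta_pos":[2.2,1.8,0],"rot":[0.2,-0.2,0],"grip":1},{"delta_pos":[2.2,1.8,0],"rot":[0.2,-0.2,0],"grip":1},{"delta_pos":[2.2,1.8,0],"rot":[0.2,-0.2,0],"grip":1},{"delta_pos":[2.2,1.8,0],"rot":[0.2,-0.2,0],"grip":1},{"delta_pos":[2.2,1.8,0],"rot":[0.2,-0.2,0],"grip":1},{"delta_pos":[2.2,1.8,0],"rot":[0.2,-0.2,0],"grip":1}]'
python3 st.py
```

```text
clock: 25.55
tcp_pos: [0.5513, 0.0198, 0.0565]
tool_rot: [-0.082, 0.996, -0.008, -0.015]
force: [-4.9, -8.5, 3.3]
width: 0.003
25.55 [-48.7  25.8  56.5] r 55.1 th 152.1 F [-4.9 -8.5  3.3] tang 9.84 M@50 10.85
toolz [-0.03  -0.018 -0.999] fix rot deg x,y [ 1.  -1.7] tip [-47.6  26.5  93.5] r 54.5 th 150.9 Mtip@50 10.73
spoke 122.7 contact r 52.7 Mc@50 9.74 n [0.84 0.54]
```

```bash
python3 -m creep '[{"delta_pos":[2.6,2.1,0],"rot":[0.2,-0.3,0],"grip":1},{"delta_pos":[2.6,2.1,0],"rot":[0.2,-0.3,0],"grip":1},{"delta_pos":[2.6,2.1,0],"rot":[0.2,-0.3,0],"grip":1},{"delta_pos":[2.6,2.1,0],"rot":[0.2,-0.3,0],"grip":1},{"delta_pos":[2.6,2.1,0],"rot":[0.2,-0.3,0],"grip":1},{"delta_pos":[2.6,2.1,0],"rot":[0.2,-0.3,0],"grip":1},{"delta_pos":[2.6,2.1,0],"rot":[0.2,-0.3,0],"grip":1},{"delta_pos":[2.6,2.1,0],"rot":[0.2,-0.3,0],"grip":1}]'
python3 st.py
```

```text
clock: 26.35
tcp_pos: [0.5526, 0.0207, 0.0564]
tool_rot: [-0.086, 0.996, -0.007, -0.014]
force: [-5.3, -10.9, 4.0]
width: 0.002
26.35 [-47.4  26.7  56.4] r 54.4 th 150.6 F [ -5.3 -10.9   4. ] tang 12.04 M@50 13.1
toolz [-0.027 -0.017 -0.999] fix rot deg x,y [ 1.  -1.6] tip [-46.3  27.4  93.4] r 53.8 th 149.4 Mtip@50 12.95
spoke 121.1 contact r 52.7 Mc@50 11.43 n [0.86 0.52]
```

```bash
python3 -m creep '[{"delta_pos":[2.6,2.1,0],"rot":[0.2,-0.3,0],"grip":1},{"delta_pos":[2.6,2.1,0],"rot":[0.2,-0.3,0],"grip":1},{"delta_pos":[2.6,2.1,0],"rot":[0.2,-0.3,0],"grip":1},{"delta_pos":[2.6,2.1,0],"rot":[0.2,-0.3,0],"grip":1},{"delta_pos":[2.6,2.1,0],"rot":[0.2,-0.3,0],"grip":1},{"delta_pos":[2.6,2.1,0],"rot":[0.2,-0.3,0],"grip":1},{"delta_pos":[2.6,2.1,0],"rot":[0.2,-0.3,0],"grip":1},{"delta_pos":[2.6,2.1,0],"rot":[0.2,-0.3,0],"grip":1}]'
python3 st.py
python3 - <<'E'
from h import *
im=arm.grab_frame("wrist");cv2.imwrite("pics/w12.png",im)
E
```

```text
clock: 27.15
tcp_pos: [0.5528, 0.0206, 0.0564]
tool_rot: [-0.089, 0.996, -0.008, -0.014]
force: [-5.7, -10.1, 4.2]
width: 0.007
27.15 [-47.2  26.6  56.4] r 54.2 th 150.6 F [ -5.7 -10.1   4.2] tang 11.6 M@50 12.56
toolz [-0.027 -0.019 -0.999] fix rot deg x,y [ 1.1 -1.6] tip [-46.2  27.3  93.4] r 53.6 th 149.4 Mtip@50 12.44
spoke 121.0 contact r 52.7 Mc@50 11.3 n [0.86 0.52]
```

View pics/w12.png

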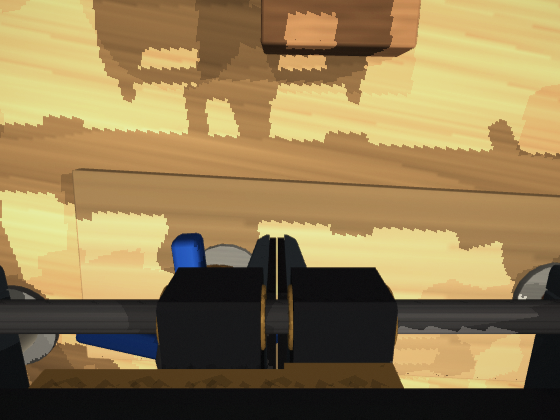

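```bash
python3 ang.py 187,238; python3 -m creep '[{"delta_pos":[2.9,2.2,0],"rot":[0.2,-0.3,0],"grip":1},{"delta_pos":[2.9,2.2,0],"rot":[0.2,-0.3,0],"grip":1},{"delta_pos":[2.9,2.2,0],"rot":[0.2,-0.3,0],"grip":1},{"delta_pos":[2.9,2.2,0],"rot":[0.2,-0.3,0],"grip":1},{"delta_pos":[2.9,2.2,0],"rot":[0.2,-0.3,0],"grip":1},{"delta_pos":[2.9,2.2,0],"rot":[0.2,-0.3,0],"grip":1},{"delta_pos":[2.9,2.2,0],"rot":[0.2,-0.3,0],"grip":1},{"delta_pos":[2.9,2.2,0],"rot":[0.2,-0.3,0],"grip":1}]'
python3 st.py
```

```text
[187.0, 238.0] 60.422853095717166 194.50710458039785
clock: 28.0
tcp_pos: [0.5533, 0.0209, 0.0565]
tool_rot: [-0.093, 0.995, -0.009, -0.017]
force: [-5.9, -10.5, 5.3]
width: 0.004
28.0 [-46.7  26.9  56.5] r 53.8 th 150.1 F [ -5.9 -10.5   5.3] tang 12.01 M@50 12.94
toolz [-0.032 -0.021 -0.999] fix rot deg x,y [ 1.2 -1.8] tip [-45.5  27.6  93.4] r 53.2 th 148.7 Mtip@50 12.78
spoke 120.2 contact r 52.7 Mc@50 11.61 n [0.86 0.5 ]
```

Steady at about 12 N in all at 50 mm for over a second, and the spoke angle confirms contact came well past 1.5 rad. Now I'll release gently and lift.

```bash
python3 -m creep '[{"delta_pos":[-1,-1,0],"rot":[0.2,-0.3,0],"grip":1},{"delta_pos":[-2,-2,0],"rot":[0.3,-0.4,0],"grip":1},{"delta_pos":[-3,-2,0],"rot":[0.3,-0.4,0],"grip":1},{"delta_pos":[-2,-1,4],"rot":[0.3,-0.4,0],"grip":1},{"delta_pos":[0,0,15],"rot":[0,0,0],"grip":1},{"delta_pos":[0,0,25],"rot":[0,0,0],"grip":1},{"delta_pos":[0,0,35],"rot":[0,0,0],"grip":1},{"delta_pos":[0,0,35],"rot":[0,0,0],"grip":1}]'
python3 st.py
python3 - <<'E'
from h import *
im=arm.grab_frame("wrist");cv2.imwrite("pics/w13.png",im)
im=arm.grab_frame("top");cv2.imwrite("pics/t13.png",im)
E
```

```text
clock: 28.8
tcp_pos: [0.5403, 0.0188, 0.1703]
tool_rot: [-0.092, 0.996, 0.005, -0.006]
force: [0.3, -0.0, -0.3]
width: 0.008
28.8 [-59.7  24.8 170.3] r 64.6 th 157.5 F [ 0.3 -0.  -0.3] tang -0.12 M@50 -0.15
toolz [-0.012  0.009 -1.   ] fix rot deg x,y [-0.5 -0.7] tip [-59.2  24.4 207.3] r 64.1 th 157.6 Mtip@50 -0.15
spoke 133.4 contact r 59.8 Mc@50 -0.25 n [0.73 0.69]
```

View pics/w13.png

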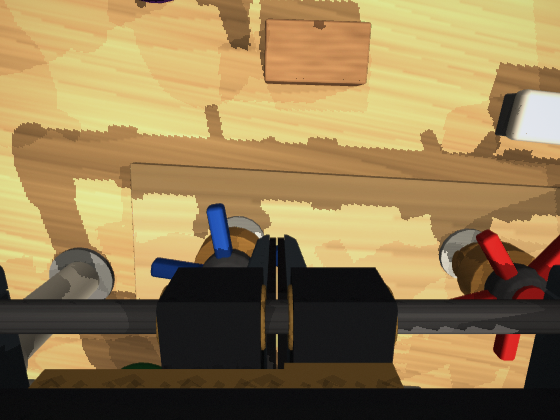

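```bash
python3 ang.py 216,207 154,268
python3 - <<'E'
from h import *
s=arm.state();p=s["tcp_pos"];print(p)
print("to button", np.array([.4238,-.3055])-p[:2])
# side-view tip/buttons: triangulate button between top0 and side0
im=cv2.imread("pics/side0.png");hsv=cv2.cvtColor(im,cv2.COLOR_BGR2HSV)
m=cv2.inRange(hsv,(0,150,90),(8,255,255))|cv2.inRange(hsv,(172,150,90),(180,255,255))
k=np.zeros_like(m);cv2.circle(k,(326,157),8,255,-1);y,x=np.nonzero(m&k);print(len(x),x.mean(),y.mean(),y.min(),y.max())
P=[]
for n,uv in(("top",(401.93,234.0)),("side",(x.mean(),y.mean()))):
    c=arm.get_calibration(n);P.append(np.array(c["mtx"])@np.c_[np.array(c["R"]),np.array(c["t"]).ravel()])
X=cv2.triangulatePoints(P[0],P[1],np.array([[401.93],[234.0]]),np.array([[x.mean()],[y.mean()]]));print((X[:3]/X[3]).ravel())
E
```

```text
[216.0, 207.0] 53.98412963566789 201.7763239664457
[154.0, 268.0] 62.41608950531091 278.41505762197164
[0.54412984 0.01879334 0.17448591]
to button [-0.12032984 -0.32429334]
34 326.3529411764706 155.5 153 158
[ 0.42259385 -0.3023066   0.15229358]
```

```bash
python3 -m creep '[{"delta_pos":[-14,-38,2],"rot":[0,0,0],"grip":1},{"delta_pos":[-15,-43,0],"rot":[0,0,0],"grip":1},{"delta_pos":[-15,-43,0],"rot":[0,0,0],"grip":1},{"delta_pos":[-15,-43,0],"rot":[0,0,0],"grip":1},{"delta_pos":[-15,-43,0],"rot":[0,0,0],"grip":1},{"delta_pos":[-15,-43,0],"rot":[0,0,0],"grip":1},{"delta_pos":[-15,-43,0],"rot":[0,0,0],"grip":1},{"delta_pos":[-12,-30,0],"rot":[0,0,0],"grip":1}]'
```

```text
clock: 29.7
tcp_pos: [0.4252, -0.3101, 0.1749]
tool_rot: [-0.098, 0.995, 0.008, 0.005]
force: [0.3, 0.0, 0.7]
width: 0.003
```

```bash
python3 -m creep '[{"delta_pos":[0,0,0],"rot":[0,0,0],"grip":1},{"delta_pos":[0,0,0],"rot":[0,0,0],"grip":1},{"delta_pos":[0,0,0],"rot":[0,0,0],"grip":1},{"delta_pos":[0,0,0],"rot":[0,0,0],"grip":1},{"delta_pos":[0,0,0],"rot":[0,0,0],"grip":1},{"delta_pos":[0,0,0],"rot":[0,0,0],"grip":1},{"delta_pos":[0,0,0],"rot":[0,0,0],"grip":1},{"delta_pos":[0,0,0],"rot":[0,0,0],"grip":1}]'
python3 - <<'E'
from h import *
im=arm.grab_frame("wrist");cv2.imwrite("pics/w14.png",im)
t=arm.grab_frame("top");cv2.imwrite("pics/t14.png",cv2.resize(t[110:290,180:440],None,fx=3,fy=3,interpolation=2))
s=arm.state();print(s["tcp_pos"],s["tool_rot"]);print(proj("wrist",[[.423,-.304,.15],s["tcp_pos"]]))
E
```

```text
clock: 30.5
tcp_pos: [0.4254, -0.3077, 0.1731]
tool_rot: [-0.098, 0.995, 0.009, 0.006]
force: [0.3, -0.3, -0.5]
width: 0.007
[ 0.42532795 -0.30792157  0.17313498] [-0.09768869  0.99515424  0.0094503   0.00596994]
[[281.54108074 225.71043135]
 [275.48598711 240.83643581]]
```

View pics/w14.png

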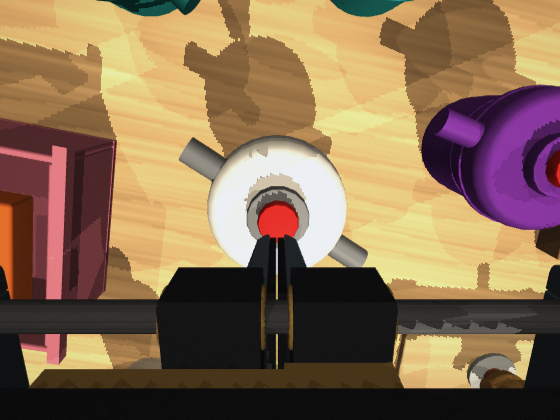

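View pics/t14.png

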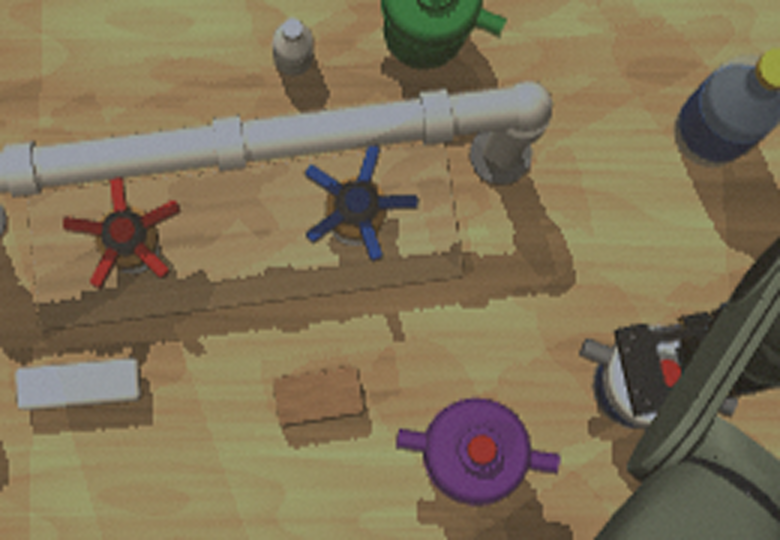

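Run:
```python
from h import *
im=cv2.imread("pics/w14.png");hsv=cv2.cvtColor(im,cv2.COLOR_BGR2HSV)
m=(cv2.inRange(hsv,(0,150,90),(8,255,255))|cv2.inRange(hsv,(172,150,90),(180,255,255)));m[:, :230]=0;m[:,330:]=0
y,x=np.nonzero(m);print(x.min(),x.max(),y.min(),y.max())
for z in(.142,.15):
  L,R_,T=[ray("wrist",[p],z)[0] for p in((x.min(),220),(x.max(),220),((x.min()+x.max())/2,y.min()))]
  print(z,L,R_,T,"diam",np.linalg.norm(L-R_),"centre", (L+R_)/2)
s=arm.state();print(s["tcp_pos"])
cv2.imwrite("pics/c14.png",cv2.resize(im[180:280,220:340],None,fx=6,fy=5.9))
t=cv2.imread("pics/t14.png")
```

```text
257 297 201 242
0.142 [ 0.42479509 -0.32022483  0.142     ] [ 0.41970198 -0.29379405  0.142     ] [ 0.40926495 -0.30960666  0.142     ] diam 0.026917013628476354 centre [ 0.42224853 -0.30700944  0.142     ]
0.15 [ 0.42217081 -0.32043842  0.15      ] [ 0.417249   -0.29489658  0.15      ] [ 0.407163   -0.31017737  0.15      ] diam 0.02601172366356475 centre [ 0.41970991 -0.3076675   0.15      ]
[ 0.42532795 -0.30792157  0.17313498]
```

View pics/c14.png

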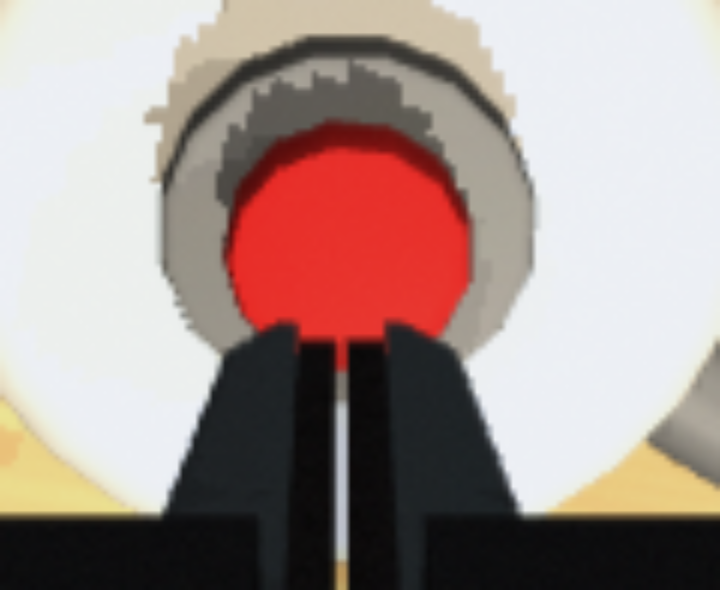

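```bash
python3 -m creep '[{"delta_pos":[-1,1,-10],"rot":[-0.3,0.2,0],"grip":1},{"delta_pos":[-1,1,-12],"rot":[-0.3,0.2,0],"grip":1},{"delta_pos":[0,0,-12],"rot":[-0.3,0.2,0],"grip":1},{"delta_pos":[0,0,-10],"rot":[-0.3,0,0],"grip":1},{"delta_pos":[0,0,-4],"rot":[0,0,0],"grip":1},{"delta_pos":[0,0,-2],"rot":[0,0,0],"grip":1},{"delta_pos":[0,0,-2],"rot":[0,0,0],"grip":1},{"delta_pos":[0,0,-2],"rot":[0,0,0],"grip":1}]'
python3 - <<'E'
from h import *
s=arm.state();print(s["tcp_pos"],s["force"])
E
```

```text
clock: 31.4
tcp_pos: [0.4227, -0.3057, 0.115]
tool_rot: [-0.097, 0.995, -0.001, -0.001]
force: [-0.2, -0.1, 0.1]
width: 0.007
[ 0.42267067 -0.30569049  0.11501191] [-0.21002018 -0.1145284   0.06182149]
```

```bash
python3 -m creep '[{"delta_pos":[0,0,-2],"rot":[0,0,0],"grip":1},{"delta_pos":[0,0,-2],"rot":[0,0,0],"grip":1},{"delta_pos":[0,0,-2],"rot":[0,0,0],"grip":1},{"delta_pos":[0,0,-2],"rot":[0,0,0],"grip":1},{"delta_pos":[0,0,-1.5],"rot":[0,0,0],"grip":1},{"delta_pos":[0,0,-1.5],"rot":[0,0,0],"grip":1},{"delta_pos":[0,0,-1.5],"rot":[0,0,0],"grip":1},{"delta_pos":[0,0,-1.5],"rot":[0,0,0],"grip":1}]'
python3 - <<'E'
from h import *
s=arm.state();print(s["tcp_pos"],s["force"])
E
```

```text
clock: 32.2
tcp_pos: [0.4233, -0.3063, 0.1041]
tool_rot: [-0.097, 0.995, -0.002, 0.001]
force: [-4.8, 2.8, 17.5]
width: 0.003
[ 0.4232697  -0.3062902   0.10406322] [-4.827713    2.80640192 17.52839345]
```

```bash
python3 -m creep '[{"delta_pos":[0,0,-1.5],"rot":[0,0,0],"grip":1},{"delta_pos":[0,0,-1.5],"rot":[0,0,0],"grip":1},{"delta_pos":[0,0,-1.5],"rot":[0,0,0],"grip":1},{"delta_pos":[0,0,-1.5],"rot":[0,0,0],"grip":1},{"delta_pos":[0,0,-1.5],"rot":[0,0,0],"grip":1},{"delta_pos":[0,0,-1.5],"rot":[0,0,0],"grip":1},{"delta_pos":[0,0,-1.5],"rot":[0,0,0],"grip":1},{"delta_pos":[0,0,-1.5],"rot":[0,0,0],"grip":1}]'
python3 - <<'E'
from h import *
s=arm.state();print(s["tcp_pos"],s["force"])
im=arm.grab_frame("wrist");cv2.imwrite("pics/c15.png",cv2.resize(im[180:280,220:340],None,fx=6,fy=5.9))
E
```

```text
clock: 33.0
tcp_pos: [0.4234, -0.3065, 0.1042]
tool_rot: [-0.097, 0.995, -0.005, 0.003]
force: [-3.0, 2.3, 11.9]
width: 0.002
[ 0.42343969 -0.30645335  0.10417299] [-2.97996303  2.28804178 11.92095672]
```

View pics/c15.png

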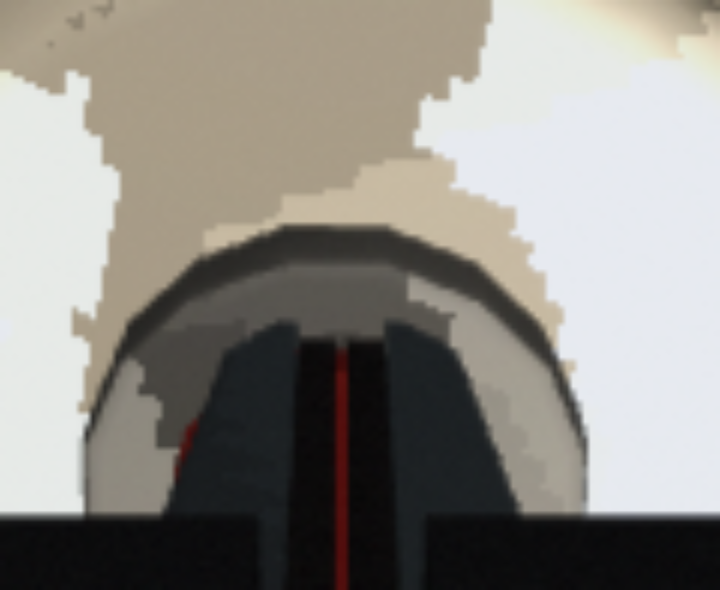

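```bash
python3 -m creep '[{"delta_pos":[0,0,0],"rot":[0,0,0],"grip":1},{"delta_pos":[0,0,0.5],"rot":[0,0,0],"grip":1},{"delta_pos":[0,0,0.5],"rot":[0,0,0],"grip":1},{"delta_pos":[0,0,0],"rot":[0,0,0],"grip":1},{"delta_pos":[0,0,0],"rot":[0,0,0],"grip":1},{"delta_pos":[0,0,0],"rot":[0,0,0],"grip":1},{"delta_pos":[0,0,0],"rot":[0,0,0],"grip":1},{"delta_pos":[0,0,0],"rot":[0,0,0],"grip":1}]'
python3 -c "
from h import *
s=arm.state();print(s['tcp_pos'],s['force'])"
```

```text
clock: 33.85
tcp_pos: [0.4234, -0.3065, 0.1061]
tool_rot: [-0.097, 0.995, -0.005, 0.003]
force: [-1.2, 0.8, 3.2]
width: 0.001
[ 0.42342999 -0.30645948  0.10608663] [-1.1961006   0.81506476  3.17993835]
```

At 2 mm above the bottom the force is 3.2 N, which fits a spring giving 5 N at 6 mm, so the button did bottom out. Now I'll let go and lift clear.

```bash
python3 -m creep '[{"delta_pos":[0,0,2],"rot":[0,0,0],"grip":1},{"delta_pos":[0,0,4],"rot":[0,0,0],"grip":1},{"delta_pos":[0,0,10],"rot":[0,0,0],"grip":1},{"delta_pos":[0,0,20],"rot":[0,0,0],"grip":1},{"delta_pos":[0,0,30],"rot":[0,0,0],"grip":1},{"delta_pos":[-20,0,20],"rot":[0,0,0],"grip":1},{"delta_pos":[-35,0,0],"rot":[0,0,0],"grip":1},{"delta_pos":[-35,0,0],"rot":[0,0,0],"grip":1}]'
python3 -m creep '[{"delta_pos":[0,0,0],"rot":[0,0,0],"grip":1},{"delta_pos":[0,0,0],"rot":[0,0,0],"grip":1},{"delta_pos":[0,0,0],"rot":[0,0,0],"grip":1},{"delta_pos":[0,0,0],"rot":[0,0,0],"grip":1},{"delta_pos":[0,0,0],"rot":[0,0,0],"grip":1},{"delta_pos":[0,0,0],"rot":[0,0,0],"grip":1},{"delta_pos":[0,0,0],"rot":[0,0,0],"grip":1},{"delta_pos":[0,0,0],"rot":[0,0,0],"grip":1}]'
python3 - <<'E'
from h import *
im=arm.grab_frame("top");cv2.imwrite("pics/t16.png",im)
s=arm.state();print(s["clock"],s["force"],s["dq"].round(3))
i2=arm.grab_frame("side");cv2.imwrite("pics/s16.png",i2)
E
```

```text
clock: 34.65
tcp_pos: [0.3352, -0.3075, 0.1963]
tool_rot: [-0.1, 0.995, -0.006, 0.004]
force: [-0.2, -0.1, -0.7]
width: 0.009
clock: 35.45
tcp_pos: [0.3359, -0.3078, 0.1976]
tool_rot: [-0.099, 0.995, -0.007, 0.005]
force: [0.1, -0.5, -0.5]
width: 0.005
35.5 [ 0.22712314 -0.09277882  0.57480909] [-0.004 -0.002  0.002  0.001  0.002 -0.001]
```

View pics/t16.png

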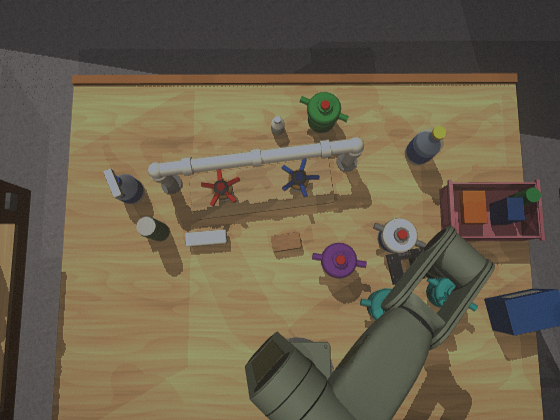

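View pics/s16.png

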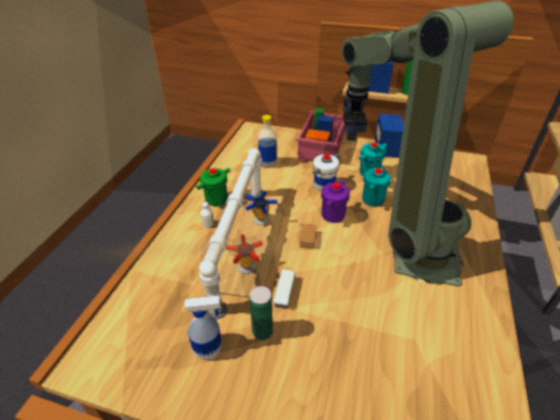

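Run:
```python
from h import *
from scipy.optimize import least_squares
def ph(f,ranges,u,v,c0):
    im=cv2.imread(f);hsv=cv2.cvtColor(im,cv2.COLOR_BGR2HSV)
    m=sum(cv2.inRange(hsv,a,b) for a,b in ranges); k=np.zeros_like(m);cv2.circle(k,(u,v),24,255,-1);y,x=np.nonzero(m&k)
    W=ray("top",np.c_[x,y],.1075)[:,:2]-c0;r=np.hypot(*W.T);t=np.arctan2(W[:,1],W[:,0])[r>.03]
    return np.degrees(np.angle(np.exp(5j*t).sum()))/5%72
B=[((100,90,40),(130,255,255))];Rd=[((0,120,60),(10,255,255)),((170,120,60),(180,255,255))]
for f in("pics/top0.png","pics/t13.png","pics/t16.png"): print(f,"blue",ph(f,B,299,179,[.6023,-.0064]),"red",ph(f,Rd,221,187,[.5724,.2309]))
```

```text
pics/top0.png blue 6.016936982109145 red 8.610529420198025
pics/t13.png blue 56.53366456607293 red 8.620773343684409
pics/t16.png blue 54.55761089762575 red 8.709514016908892
```

Everything is in place, the red wheel's angle is unchanged (8.6° to 8.7°), and the arm is clear and at rest. Handing in.

```bash
python3 -c "
from bench import arm
print(arm.finish_job())"
```

```text
the job is handed in; nothing more can be done
None
```

I shut the blue valve onto its washer, then pressed the white filter's relief button and let it go. I handed the job in at about 35.5 s of the 72 s; no verdict was reported.

- **Blue valve:** I turned the wheel clockwise with two spokes in turn, about 2.9 rad in all. On the washer I held about 11.5 to 13 N at 50 mm for over a second, below the 20 N that crushes it. After release it sprang back about 5 degrees (4 to 5 mm). Force and picture angle suggest it still rests snug, but I could not measure the washer contact directly.
- **Relief button:** I held it on its stop for at least 0.8 s at 12 to 17 N. With the tool 2 mm higher the force was 3.2 N, which fits its spring. I then lifted clear.
- **Last pictures:** The red wheel's angle is unchanged (8.6° before, 8.7° after). By eye, the bystanders stand where they were. The arm was at rest and clear, with about zero force.
- **What disagreed:**
    - The real fingertips sit about 37 mm above the reported TCP. My first sweep passed over the spokes without touching, so I probed down onto a spoke and corrected all heights.
    - The wheel force is only known to about 1 N, because it depends on where the finger touched the spoke.

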